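# Set out a cooling module on its assembly board

### The arm

A 7-joint arm with a two-finger parallel gripper is mounted at the origin on the work surface. World frame = base frame: x ahead of the robot, y to its left, z up, the work surface at z = 0. Lengths are in mm, angles in rad, forces in N, time in s.
With the tool pointing down it reaches from about 425 to 825 mm from the base axis. Payload 3.6 kg.
Tool frame: the origin (TCP) lies at the very end of the fingers, on their centre line; the grasp point (between the pads) lies behind it (arm.grasp_offset is the z of the grasp point in the tool frame, in mm); z points along the fingers, y is the direction in which the jaws open and shut (so a half turn about z gives the same grasp; the last joint's range is limited). The gripper opens to 85 mm and grips with 20 to 120 N. Pads are 22 mm wide; open, the fingers measure 114 mm over their backs; the gripper's body (76 mm by 85 mm) begins 54 mm behind the grasp point. The pads swing forward as they close: fully open they stand 13 mm farther back than shut.
Start: joints at [1.129, 0.615, -0.013, 1.423, 0.008, 1.103, -0.04], TCP at [262.557, -594.581, 231.297] pointing down, gripper open.
Joint ranges: [-3.12, 3.12], [-0.3, 2.06], [-1.34, 1.32], [0.26, 2.42], [-1.36, 4.5], [0.01, 1.98], [-2.84, 2.84]. Speed limits (rad/s): [2.79, 2.79, 3.14, 3.14, 3.14, 3.14, 3.14].

### API

Orientations are given as a unit quaternion [w, x, y, z].
In Python, from workcell import arm gives the robot as it stands.
- The arm moves only by the tool arm_command, never from a script. Its argument "commands" is a list of rows, each a list of 7 numbers: the shift along the world's x, y, z in mm, then the turn, a rotation vector about the world's x, y, z in rad, then the opening, from 0 (shut) to 1 (fully open). In form: [[tx, ty, tz, wx, wy, wz, gripper], ...]. A call has 1 to 20 rows; each row shifts and turns the pose as measured when the row begins; what a row does not reach is not made up. A row lasts 1/8 s, in which the tool goes at most 62.5 mm and 10.7 degrees, less where a joint would pass 70% of its speed; a pose out of reach is approached as far as the arm can. A call with a gripper value outside its range is refused whole. The fingers move at their own pace and stop on an object; "newtons" is the grip in N (left out, the last holds). Time passes only in rows, so rows that do not move let the fingers close. It gives the time, the measured TCP pose, the force and the opening at its end, in the units of the state.
- arm.sense(): the state, without advancing time (a new reading comes with each control period).
- arm.snapshot(name): name is "scene" or "top"; returns (picture, depth): 384x512x3 uint8, blue, green, red; 384x512 float32, mm along the optical axis (not along the pixel's ray), 0 where there is no reading.
- arm.calibration(name): a dict with "fov_y" (degrees; the focal length in pixels is half the picture's height over the tangent of half this angle, whatever the lens; pixels are square), "cx", "cy" (the principal point, pixels), "D" ([k1, k2, p1, p2, k3] as OpenCV has them; the pictures are not rectified), "T" (4x4, takes a point from camera to world coordinates). Camera axes: x right, y down, z forward; pixel columns grow to the right and rows downward; lengths in mm; the calibration is good to about 2 mm. A picture is of the moment at which its call begins. calibration takes no time and is no camera call.
- arm.hand_in(): hands the job in, once; it reports no verdict.
The state is a dict: "time_s": time; "qpos": joint angles; "joint_vel": joint speeds; "tau": joint torques, N m; "tcp_pos": TCP position; "eef_rot": TCP orientation; "ft_force": force on the tool from outside, world axes, zero at the start; "torque": the same for the moment, N m; "finger_gap": opening from 0.0 (shut) to 1.0 (fully open).
Only numpy, scipy, OpenCV 4.12 (cv2) and the standard library are available. Lean on these libraries where they do the work, as an engineer would, in place of code of your own. Each camera call takes 0.05 s, during which the arm holds its last target.

### The job

Set out the cooling module on the black assembly board: stand the plate heat exchanger centred on the square middle pad with its long side along the board, the black receiver can centred on the round pad between the exchanger and the red post, and the pump centred on the round pad between the exchanger and the blue post. Then set the small brass valve block on top of the exchanger, midway between its two yellow caps. Keep the parts upright all the time, let go of them all, and do not disturb the screw bin, the cordless driver or the bottle.

Things in the scene. Friction and masses are not known exactly. Their poses are not given: they have to be found in the camera images.
- exchanger: Loose plate heat exchanger (0.55 to 0.9 kg): ribbed aluminium block 58 (x) by 96 (y, its long side) by 60 mm high, standing on its flat underside. Two yellow caps, 18 mm across and 22 mm high, stand on its top at y = -35 and +35 mm; the 52 mm of flat top between them is free. Origin: centre of the underside; z up. Grip it across the 58 mm.
- receiver: Loose receiver can (0.4 to 0.65 kg): upright black cylinder 56 mm across and 100 mm high, with a white label band, a silver top and a small yellow cap 16 mm across and 14 mm high in the middle of the top. Origin: centre of the underside; z up.
- pump: Loose pump (0.4 to 0.65 kg): square black housing 54 by 54 mm, 44 mm high, with a white label strip and a copper stub (20 mm across, 10 mm high, at x = +10 mm) on its top. Origin: centre of the underside; z up, x and y along the sides. Its yaw on the pad is free.
- valve: Loose valve block (0.12 to 0.19 kg): small brass block 34 (x) by 30 (y) mm, 32 mm high, with a round blue stub 20 mm across and 8 mm high on its top. Origin: centre of the underside; z up. On the exchanger its yaw is free.
- board: Black assembly board fixed to the table, 130 (x) by 430 (y, its length) mm, 15 mm thick, with three grey pads 3 mm thick on it, so that the pad tops are 18 mm above the table: a square-cornered pad 80 by 110 mm in the middle (x = 0, y = 0) and round pads 74 mm across at (0, +115) and (0, -115) mm. Origin: centre of its underside, on the table; z up. It lies differently at each start.
- post_red: Red locating post fixed at one end of the board, 28 mm across at its foot and 35 mm high, at y = +190 or -190 mm of the board (which end varies). Origin: centre of its foot, 15 mm above the table.
- post_blue: Blue locating post, same size as the red one, at the other end of the board. Origin: centre of its foot.
- bottle: Bystander, loose: round white bottle with a tall blue cone spout, 62 mm across, 138 mm high. It stands in one of the five places among which it and the parts are shuffled. Origin: centre of the underside. Leave it where it is.
- bin: Bystander, loose: blue open bin of screws, 110 (x) by 150 (y) by 60 mm high. Origin: centre of the underside. Leave it where it is.
- driver: Bystander, loose: blue cordless driver standing on its black and red battery foot 115 (x) by 75 (y) mm, 184 mm high; its chuck and bit point to -x and reach 135 mm from the origin. Origin: centre of the underside. Leave it where it is.
Not all that is in view belongs to the job. Of the things that look like the valve, take the one that is farthest from the robot's base at the start.

How it is judged (in metres and radians):
At the end, for the whole second after the job is handed in: Along and across: exchanger within 12 mm of the middle pad's centre, long side within 0.15 rad of the board; receiver (red side) and pump (blue side) within 14 mm of their round pads; valve block within 11 mm of the centre of the exchanger's top; all upright within 0.12 rad, at rest (x of exchanger in the frame of board between -0.012 and 0.012 m and y of exchanger in the frame of board between -0.012 and 0.012 m and z of exchanger in the frame of board between 0.012 and 0.024 m and angle between each of exchanger, valve's own z axis and vertical below 0.12 rad and angle between the y axis of exchanger and the y axis of board, either way round below 0.15 rad and ((y of post_red in the frame of board above 0.05 m and x of receiver in the frame of board between -0.014 and 0.014 m and y of receiver in the frame of board between 0.101 and 0.129 m and z of receiver in the frame of board between 0.012 and 0.024 m and angle between each of receiver, pump's own z axis and vertical below 0.12 rad and x of pump in the frame of board between -0.014 and 0.014 m and y of pump in the frame of board between -0.129 and -0.101 m and z of pump in the frame of board between 0.012 and 0.024 m) or (y of post_red in the frame of board below -0.05 m and x of receiver in the frame of board between -0.014 and 0.014 m and y of receiver in the frame of board between -0.129 and -0.101 m and z of receiver in the frame of board between 0.012 and 0.024 m and angle between each of receiver, pump's own z axis and vertical below 0.12 rad and x of pump in the frame of board between -0.014 and 0.014 m and y of pump in the frame of board between 0.101 and 0.129 m and z of pump in the frame of board between 0.012 and 0.024 m)) and x of valve in the frame of exchanger between -0.011 and 0.011 m and y of valve in the frame of exchanger between -0.011 and 0.011 m and z of valve in the frame of exchanger between 0.054 and 0.066 m and linear speed of each of exchanger, receiver, pump, valve below 0.02 m/s and angular speed of each of exchanger, receiver, pump, valve below 0.2 rad/s); the robot touches nothing.
It fails at once if the screw bin is pushed aside (more than 25 mm) or knocked over (distance of bin from where it was at the start of the episode above 0.025 m or angle between bin's own z axis and vertical above 0.4 rad).
It fails at once if the cordless driver is pushed aside (more than 25 mm) or knocked over (distance of driver from where it was at the start of the episode above 0.025 m or angle between driver's own z axis and vertical above 0.4 rad).
It fails at once if the bottle is pushed aside (more than 25 mm) or knocked over (distance of bottle from where it was at the start of the episode above 0.025 m or angle between bottle's own z axis and vertical above 0.4 rad).
It fails at once if a part is tipped over (tilted more than about 35 degrees) (angle between any of exchanger, receiver, pump, valve's own z axis and vertical above 0.6 rad).
It also fails if it takes over 120 s, if anything falls off the work surface, if the arm or the gripper's body presses on something with over 40 N, if the wrist force passes 120 N, or if a joint passes its speed limit or range.

## Working session

There is one attempt and no reset: what is moved stays moved. The work goes in short steps, Python scripts to look and compute and a tool call to move; the robot and the scene stay as the last step left them, time stands still between calls to the robot, and variables do not carry over. Pictures are saved under pics/ and viewed, and the job is handed in when it is done.

Besides the shell and the picture viewer there is one more tool, called after "Call:" as name([rows], argument=value, ...), one row to a line, values as JSON. arm_command: Moves the arm, as the interface text tells. Its arguments: {"type":"object","properties":{"commands":{"type":"array","items":{"type":"array","items":{"type":"number"}}},"newtons":{"type":"number"}},"required":["commands"]}

```bash
ls; mkdir -p pics
cat > h.py <<'E'
import numpy as np,cv2
from workcell import arm
def cam(n):
    c=arm.calibration(n);f=192/np.tan(np.radians(c['fov_y']/2))
    K=np.array([[f,0,c['cx']],[0,f,c['cy']],[0,0,1.]]);return K,np.array(c['D'],float),np.array(c['T'],float)
def cloud(n,dep):
    K,D,T=cam(n);h,w=dep.shape
    u,v=np.meshgrid(np.arange(w),np.arange(h))
    p=cv2.undistortPoints(np.stack([u,v],-1).reshape(-1,1,2).astype(np.float64),K,D).reshape(h,w,2)
    P=np.dstack([p*dep[...,None],dep]);W=P@T[:3,:3].T+T[:3,3];W[dep<=0]=np.nan
    return W
E
python3 - <<'E'
from h import *
for n in ('scene','top'):
    im,d=arm.snapshot(n);cv2.imwrite(f'pics/{n}0.png',im);np.savez(f'{n}0.npz',im=im,d=d)
    K,D,T=cam(n);print(n,K[0,0],K[:2,2],D,T.round(2).tolist())
s=arm.sense();print(s,arm.grasp_offset)
E
```

```text
pics
scene 403.1188959801886 [258.84309545 191.76230742] [-0.03953956  0.          0.          0.          0.        ] [[-0.54, 0.65, -0.53, 1082.24], [0.84, 0.43, -0.33, 357.67], [0.01, -0.63, -0.78, 855.99], [0.0, 0.0, 0.0, 1.0]]
top 405.833745569612 [253.89880093 188.18539533] [-0.04445278  0.          0.          0.          0.        ] [[0.0, -0.99, 0.14, 352.81], [-1.0, -0.01, -0.02, 7.97], [0.02, -0.14, -0.99, 1353.15], [0.0, 0.0, 0.0, 1.0]]
{'time_s': 0.1, 'qpos': array([ 1.12847269,  0.61584594, -0.01262782,  1.42473882,  0.00811567,
        1.10338665, -0.04040868]), 'joint_vel': array([-1.52258397e-03, -2.03562721e-03,  1.44372696e-04, -3.67027706e-03,
       -8.80993348e-04,  1.16969303e-04,  8.18541352e-05]), 'tau': array([ 1.03275732e-03, -4.70382679e+01,  2.60057738e-01, -1.71571630e+01,
        1.00636561e-02,  5.89412943e-03,  2.27313660e-05]), 'tcp_pos': array([ 262.30021691, -593.97966837,  230.23867949]), 'eef_rot': array([-1.13520808e-03,  9.78455874e-01,  2.06452774e-01, -2.58118011e-04]), 'ft_force': array([-0.56603274, -0.05317508,  0.2332725 ]), 'torque': array([ 0.00059279,  0.02204691, -0.02810194]), 'finger_gap': 1.002798547176698} -18.700000000000003
```

View pics/scene0.png

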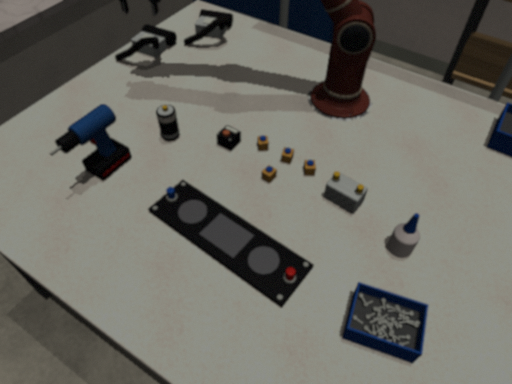

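View pics/top0.png

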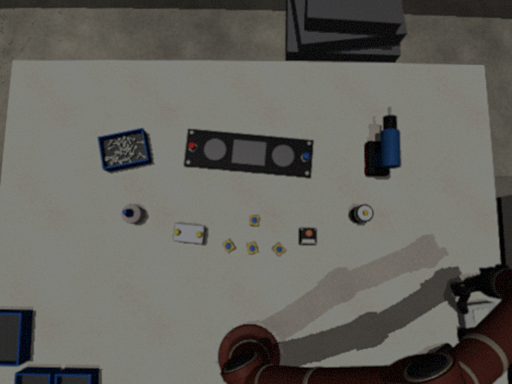

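Run:
```python
from h import *
z=np.load('top0.npz');W=cloud('top',z['d'])
ok=np.isfinite(W[...,2])
print(np.nanpercentile(W[...,2],[1,10,50,90,99]))
# orthographic map with heights: x 350..900 , y -500..500? label blobs
m=((W[...,2]>10)&ok).astype(np.uint8)
n,l,st,c=cv2.connectedComponentsWithStats(m)
for i in range(1,n):
    if st[i,4]<30: continue
    P=W[l==i];print(i,st[i],P[:,:2].mean(0).round(),P.min(0).round(),P.max(0).round())
```

```text
[-7.57807582e+02 -7.45353572e+02 -1.49019285e-01  2.43218379e+01
  7.01916006e+02]
20 [ 364  107   38   70 1588] [ 649. -418.] [ 584. -462.   11.] [ 777. -388.  192.]
26 [  98  128   54   44 1793] [665. 418.] [595. 331.  10.] [733. 498.  68.]
27 [ 184  129  129   49 4664] [661.   3.] [ 580. -212.   10.] [743. 220.  55.]
35 [122 204  23  21 371] [448. 368.] [419. 346.  10.] [481. 406. 142.]
36 [349 205  25  19 374] [ 451. -350.] [ 425. -385.   10.] [ 479. -329.  118.]
38 [249 215  10  11  96] [433. -13.] [418. -28.  17.] [451.   1.  47.]
40 [173 223  33  22 564] [389. 192.] [356. 146.  11.] [422. 242.  87.]
41 [298 228  18  17 293] [ 382. -185.] [ 357. -212.   11.] [ 408. -160.   59.]
43 [222 240  13  13 100] [350.  70.] [330.  50.  13.] [369.  88.  45.]
44 [246 242  11  13  96] [344.  -7.] [324. -22.  27.] [363.  11.  44.]
45 [272 243  13  14 103] [339. -93.] [ 318. -112.   16.] [360. -73.  45.]
47 [  218   264   294   120 12669] [ 144. -290.] [ -38. -786.   10.] [304.  98. 753.]
49 [   0  309   32   57 1651] [ 63. 736.] [-21. 700.  10.] [143. 802.  76.]
54 [  14  367   84   17 1273] [-52. 597.] [-83. 478.  10.] [-35. 717.  76.]
```

Run:
```python
from h import *
im=np.load('top0.npz')['im'];im=np.clip(im.astype(float)*1.7,0,255).astype(np.uint8)
cv2.imwrite('pics/t1.png',cv2.resize(im[195:265,165:325],None,fx=5,fy=5,interpolation=cv2.INTER_CUBIC))
cv2.imwrite('pics/t2.png',cv2.resize(im[115:190,175:335],None,fx=5,fy=5,interpolation=cv2.INTER_CUBIC))
im=np.load('scene0.npz')['im'];im=np.clip(im.astype(float)*1.7,0,255).astype(np.uint8)
cv2.imwrite('pics/s1.png',cv2.resize(im[100:220,210:370],None,fx=5,fy=5,interpolation=cv2.INTER_CUBIC))
```

```text
(no output)
```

View pics/t1.png

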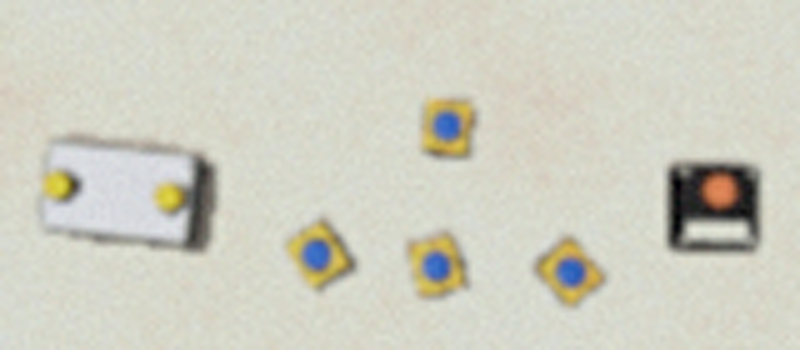

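View pics/t2.png

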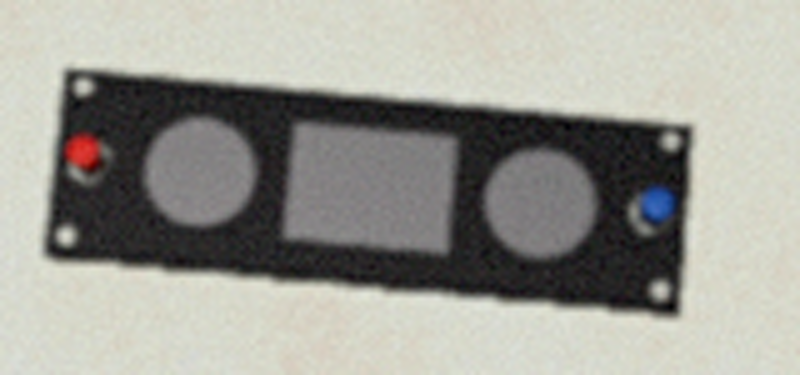

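View pics/s1.png

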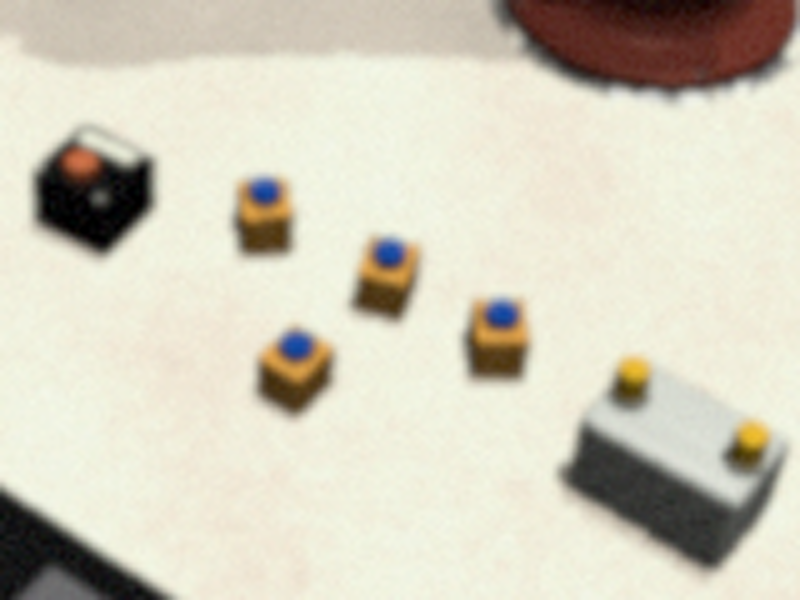

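```bash
cat >> h.py <<'E'
def toworld(n,uv,z):
    K,D,T=cam(n);p=cv2.undistortPoints(np.array(uv,float).reshape(-1,1,2),K,D).reshape(-1,2)
    d=np.c_[p,np.ones(len(p))]@T[:3,:3].T;o=T[:3,3];return o+d*((z-o[2])/d[:,2])[:,None]
def pix(n,P):
    K,D,T=cam(n);R=T[:3,:3].T;return cv2.projectPoints(np.array(P,float).reshape(-1,1,3),cv2.Rodrigues(R)[0],-R@T[:3,3],K,D)[0].reshape(-1,2)
COL={'yellow':((20,32),110,60),'blue':((105,130),110,40),'copper':((4,16),110,60),'red':((0,6),150,60)}
def blob(n,im,near,z,col,r=12):
    """weighted colour centroid near world xy at height z -> world"""
    u,v=pix(n,[[near[0],near[1],z]])[0]
    hsv=cv2.cvtColor(im,cv2.COLOR_BGR2HSV);(a,b),s,vv=COL[col]
    m=((hsv[...,0]>=a)&(hsv[...,0]<=b)&(hsv[...,1]>s)&(hsv[...,2]>vv)).astype(np.uint8)
    y0,x0=int(v)-r,int(u)-r;c=m[y0:y0+2*r+1,x0:x0+2*r+1]
    yy,xx=np.nonzero(c)
    if len(xx)<4:return None,len(xx),None
    q=(xx.mean()+x0,yy.mean()+y0)
    return toworld(n,[q],z)[0][:2].round(1),len(xx),(round(q[0],1),round(q[1],1))
E
python3 - <<'E'
from h import *
for n in('top','scene'):
    z=np.load(n+'0.npz');im=z['im'];W=cloud(n,z['d'])
    print(n)
    for nm,near,h,c in [('valve',(433,-13),38,'blue'),('capA',(389,228),76,'yellow'),('capB',(389,157),76,'yellow'),('rec',(451,-350),112,'yellow'),('stub',(382+10,-185),53,'copper'),('red',(661,193),45,'red'),('blue',(661,-187),45,'blue')]:
        print(nm,blob(n,im,near,h,c,10))
    # pads
    g=cv2.cvtColor(im,cv2.COLOR_BGR2GRAY)
    bm=(g<{'top':50,'scene':60}[n])&0
    S=im.astype(int);
    # local threshold in board area
    pts=pix(n,[[580,-225,15],[580,225,15],[745,225,15],[745,-225,15]]);a=np.floor(pts.min(0)).astype(int);b=np.ceil(pts.max(0)).astype(int)
    sub=g[a[1]:b[1],a[0]:b[0]]
    t1=cv2.threshold(sub,0,255,cv2.THRESH_OTSU)[0];dark=sub<t1;t2=cv2.threshold(sub[dark].reshape(-1,1),0,255,cv2.THRESH_OTSU)[0]
    m=((sub>t2)&(sub<t1+15)).astype(np.uint8);print(t1,t2)
    m=cv2.morphologyEx(m,cv2.MORPH_OPEN,np.ones((3,3),np.uint8))
    k,l,st,c=cv2.connectedComponentsWithStats(m)
    for i in range(1,k):
        if 150<st[i,4]<1500:
            yy,xx=np.nonzero(l==i)
            P=toworld(n,np.c_[xx+a[0],yy+a[1]],18)
            print('pad',st[i],P.mean(0)[:2].round(1),cv2.minAreaRect(P[:,:2].astype(np.float32)))
    # tops
    for nm,c,h,r in [('exch',(389,192),60,65),('pump',(382,-185),44,45),('valve',(433,-13),32,30),('rec',(451,-350),100,45)]:
        s=(np.hypot(W[...,0]-c[0],W[...,1]-c[1])<r)&(abs(W[...,2]-h)<6)
        P=W[s];print(nm,s.sum(),P.mean(0).round(1),cv2.minAreaRect(P[:,:2].astype(np.float32)))
E
```

```text
top
valve (array([435.2, -14.7]), 16, (np.float64(254.0), np.float64(219.5)))
capA (array([393.7, 229.7]), 21, (np.float64(176.0), np.float64(231.6)))
capB (array([386.7, 158.6]), 22, (np.float64(198.7), np.float64(234.0)))
rec (array([ 454. , -357.8]), 14, (np.float64(365.5), np.float64(212.3)))
stub (array([ 392.4, -188.6]), 39, (np.float64(308.4), np.float64(232.8)))
red (array([679.9, 193.5]), 34, (np.float64(191.2), np.float64(144.9)))
blue (array([ 647.2, -185.7]), 42, (np.float64(306.0), np.float64(155.3)))
63.0 33.0
pad [ 55  11  30  22 276] [682.9 -16.2] ((671.9677734375, -4.102119445800781), (100.58714294433594, 66.24581146240234), 85.10124969482422)
pad [ 90  16  23  23 402] [ 653.3 -111.7] ((653.9539794921875, -112.07029724121094), (74.24665069580078, 75.91007995605469), 89.81372833251953)
exch 458 [389.1 193.9  59.9] ((389.2209777832031, 194.43190002441406), (93.06453704833984, 57.810909271240234), 84.10713195800781)
pump 234 [ 380.9 -186.1   44. ] ((382.61151123046875, -185.99240112304688), (51.39137649536133, 52.269798278808594), 0.10597512871026993)
valve 69 [433.5 -1
[... 1026 characters left out ...]
, 82.22090911865234), 84.80633544921875)
pad [114  71  32  28 713] [674.2 119.7] ((672.8681640625, 119.47613525390625), (72.22052764892578, 73.31388854980469), 33.00088119506836)
exch 535 [396.9 196.2  58.7] ((391.3069763183594, 195.17599487304688), (95.12477111816406, 61.44535446166992), 83.78791046142578)
pump 210 [ 385.5 -185.5   42.7] ((384.9464111328125, -187.72422790527344), (53.89704513549805, 55.65314483642578), 89.64636993408203)
valve 89 [440.2 -12.5  31.5] ((436.92041015625, -14.60645866394043), (30.08119773864746, 34.85576248168945), 86.7224349975586)
rec 171 [ 458.3 -351.2   98.2] ((456.0002746582031, -353.8522644042969), (54.47825241088867, 53.47579574584961), 80.4266357421875)
```

Call:
arm_command([
  [42,42,0,0,0,0.15,1],
  [42,42,0,0,0,0.15,1],
  [42,42,0,0,0,0.15,1],
  [42,42,0,0,0,0.15,1],
  [42,42,0,0,0,0.15,1],
  [42,42,0,0,0,0.15,1],
  [42,42,0,0,0,0.15,1],
  [8,60,0,0,0,0,1],
  [8,60,0,0,0,0,1],
  [8,60,0,0,0,0,1],
  [8,60,0,0,0,0,1],
  [8,60,0,0,0,0,1],
], newtons=60)

```text
time_s: 1.6
tcp_pos: [596.6, 13.1, 223.0]
eef_rot: [-0.002, 0.737, 0.676, -0.005]
ft_force: [1.1, 0.9, -0.2]
finger_gap: 1.001
```

Call:
arm_command([
  [-41,36,0,0,0,0,1],
  [-41,36,0,0,0,0,1],
  [-41,36,0,0,0,0,1],
  [-41,36,0,0,0,-0.01,1],
  [-41,36,0,0,0,-0.006,1],
  [0,0,0,0,0,0,1],
])

```text
time_s: 2.35
tcp_pos: [382.7, 206.1, 220.8]
eef_rot: [-0.005, 0.738, 0.675, -0.004]
ft_force: [1.4, -0.1, 0.7]
finger_gap: 0.998
```

```bash
cat >> h.py <<'E'
def st(t=None,yaw=None):
    s=arm.sense();q=s['eef_rot'];p=s['tcp_pos']
    from scipy.spatial.transform import Rotation as R
    M=R.from_quat(q[[1,2,3,0]]).as_matrix();a=np.arctan2(M[1,1],M[0,1]);a=(a+np.pi/2)%np.pi-np.pi/2
    print('t',round(s['time_s'],2),'tcp',p.round(1),'jaw',round(a,3),'zax',M[:,2].round(3),'gap',round(s['finger_gap'],3),'F',s['ft_force'].round(1))
    if t is not None: print('delta',(np.array(t)-p).round(1),'dyaw',None if yaw is None else round(yaw-a,3))
    # correction rotvec levelling tool z to down
    c=np.cross(M[:,2],[0,0,-1]);print('level',c.round(4),'q',s['qpos'].round(2))
E
python3 -c "
from h import *
st([390.3,195,120],-.102)"
```

```text
t 2.35 tcp [382.7 206.1 220.8] jaw -0.089 zax [-0.013  0.001 -1.   ] gap 0.998 F [ 1.4 -0.1  0.7]
delta [   7.6  -11.1 -100.8] dyaw -0.013
level [-0.001  -0.0129 -0.    ] q [-0.23  0.33 -0.4   2.01  0.16  0.85 -0.81]
```

Call:
arm_command([
  [7.5,-11,-40,0,-0.012,-0.013,1],
  [0,0,-30,0,0,0,1],
  [0,0,-30,0,0,0,1],
  [0,0,0,0,0,0,1],
])

```text
time_s: 2.85
tcp_pos: [393.6, 192.6, 118.5]
eef_rot: [0.001, 0.743, 0.669, 0.001]
ft_force: [0.0, -1.0, 0.0]
finger_gap: 1.001
```

Run:
```python
from h import *
st([390.3,195,22],-.102)
for n in('top','scene'):
    im,d=arm.snapshot(n);u,v=pix(n,[[390,195,80]])[0].astype(int)
    cv2.imwrite(f'pics/{n}1.png',cv2.resize(np.clip(im[v-55:v+55,u-55:u+55]*1.6,0,255).astype(np.uint8),None,fx=5,fy=5,interpolation=cv2.INTER_CUBIC))
```

```text
t 2.85 tcp [393.6 192.6 118.5] jaw -0.105 zax [ 0.004  0.    -1.   ] gap 1.001 F [ 0. -1.  0.]
delta [ -3.3   2.4 -96.5] dyaw 0.003
level [-0.0001  0.0036  0.    ] q [-0.28  0.49 -0.31  2.14  0.28  0.55 -0.91]
```

View pics/scene1.png

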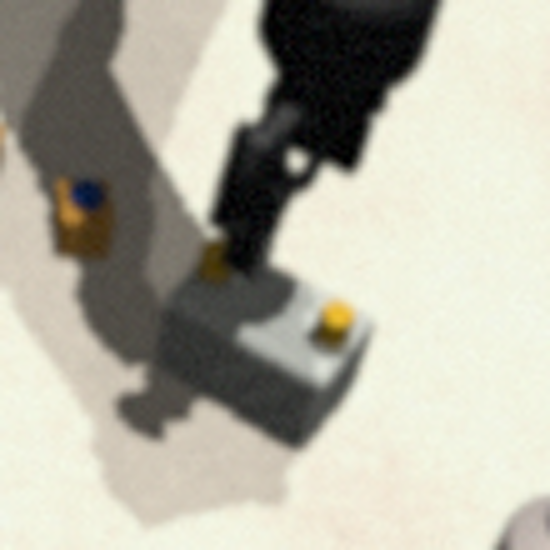

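The open fingers hang above the exchanger (crop centre), ahead of descent; caps at crop (215,260) and (335,320).

Call:
arm_command([
  [-3,2,-25,0,0.003,0,1],
  [0,0,-25,0,0,0,1],
  [0,0,-25,0,0,0,1],
  [0,0,-15,0,0,0,1],
  [0,0,0,0,0,0,1],
])

```text
time_s: 3.58
tcp_pos: [400.5, 198.7, 35.2]
eef_rot: [0.003, 0.744, 0.668, 0.012]
ft_force: [-0.3, 0.4, 0.4]
finger_gap: 0.997
```

Run:
```python
from h import *
st([390.3,195,22],-.102)
```

```text
t 3.58 tcp [400.5 198.7  35.2] jaw -0.109 zax [ 0.023  0.012 -1.   ] gap 0.997 F [-0.3  0.4  0.4]
delta [-10.2  -3.7 -13.2] dyaw 0.007
level [-0.0116  0.0231  0.    ] q [-0.38  0.65 -0.18  2.2   0.39  0.3  -1.01]
```

Call:
arm_command([
  [-8,-3,0,-0.01,0.02,0.005,1],
  [-2,0,-5,0,0,0,1],
  [0,0,0,0,0,0,1],
])

```text
time_s: 3.95
tcp_pos: [391.9, 196.3, 32.6]
eef_rot: [0.001, 0.743, 0.669, 0.004]
ft_force: [0.4, 0.5, 0.4]
finger_gap: 1.001
```

Run:
```python
from h import *
st([390.3,195,22],-.102)
```

```text
t 3.95 tcp [391.9 196.3  32.6] jaw -0.104 zax [ 0.007  0.004 -1.   ] gap 1.001 F [0.4 0.5 0.4]
delta [ -1.6  -1.3 -10.6] dyaw 0.002
level [-0.0038  0.0069  0.    ] q [-0.38  0.65 -0.19  2.21  0.39  0.31 -1.01]
```

Call:
arm_command([
  [-1,-1,-5,-0.003,0.006,0,1],
  [-1,0,-4,0,0.004,0,1],
  [-1,0,0,0,0,0,1],
  [0,0,0,0,0,0,0],
  [0,0,0,0,0,0,0],
  [0,0,0,0,0,0,0],
  [0,0,0,0,0,0,0],
  [0,0,0,0,0,0,0],
  [0,0,0,0,0,0,0],
], newtons=60)

```text
time_s: 5.08
tcp_pos: [389.1, 195.3, 23.4]
eef_rot: [-0.001, 0.743, 0.669, -0.001]
ft_force: [0.1, -0.3, -0.1]
finger_gap: 0.671
```

Run:
```python
from h import *
st([390.3,195,22],-.102)
```

```text
t 5.08 tcp [389.1 195.3  23.4] jaw -0.104 zax [-0.003  0.001 -1.   ] gap 0.671 F [ 0.1 -0.3 -0.1]
delta [ 1.2 -0.3 -1.4] dyaw 0.002
level [-0.0009 -0.0029 -0.    ] q [-0.39  0.67 -0.18  2.21  0.39  0.29 -1.01]
```

Call:
arm_command([
  [0,0,15,0,0,0,0],
  [0,0,25,0,0,0,0],
  [0,0,25,0,0,0,0],
  [0,0,20,0,0,0,0],
  [20,-14,10,0,0,0,0],
  [40,-28,0,0,0,0,0],
  [40,-28,0,0,0,0,0],
  [40,-28,0,0,0,0.01,0],
  [40,-28,0,0,0,0,0],
  [40,-28,0,0,0,0,0],
  [25,-18,0,0,0,0,0],
  [10,-7,0,0,0,0,0],
  [0,0,0,0,0,0,0],
])

```text
time_s: 6.7
tcp_pos: [631.2, 2.6, 104.0]
eef_rot: [-0.012, 0.738, 0.675, -0.022]
ft_force: [-1.4, 0.4, -6.8]
finger_gap: 0.671
```

Run:
```python
from h import *
st([664,4.2,60],-.086)
```

```text
t 6.7 tcp [631.2   2.6 104. ] jaw -0.09 zax [-0.048 -0.012 -0.999] gap 0.671 F [-1.4  0.4 -6.8]
delta [ 32.8   1.6 -44. ] dyaw 0.004
level [ 0.0116 -0.048   0.    ] q [ 0.16  0.77 -0.35  1.57  0.31  0.92 -0.4 ]
```

Call:
arm_command([
  [15,0,0,0.006,-0.024,0.002,0],
  [15,1,-5,0.006,-0.02,0.002,0],
  [2,0,-10,0,0,0,0],
  [0,0,-10,0,0,0,0],
  [0,0,0,0,0,0,0],
])

```text
time_s: 7.32
tcp_pos: [660.9, 8.9, 75.9]
eef_rot: [-0.004, 0.734, 0.679, -0.002]
ft_force: [-1.0, 1.0, -6.9]
finger_gap: 0.672
```

Run:
```python
from h import *
st([664,4.2,41.4],-.086)
for n in('top','scene'):
    im,d=arm.snapshot(n);u,v=pix(n,[[664,4,80]])[0].astype(int)
    cv2.imwrite(f'pics/{n}2.png',cv2.resize(np.clip(im[v-60:v+60,u-75:u+75]*1.6,0,255).astype(np.uint8),None,fx=5,fy=5,interpolation=cv2.INTER_CUBIC))
    for y in (-35,35): print(n,blob(n,im,(664+y*.086,4.2+y),124,'yellow',10))
    print(W.mean(0) if 0 else '')
```

```text
t 7.33 tcp [660.9   8.9  75.9] jaw -0.078 zax [-0.008  0.003 -1.   ] gap 0.672 F [-1.   1.  -6.9]
delta [  3.1  -4.7 -34.5] dyaw -0.008
level [-0.0035 -0.0081 -0.    ] q [ 0.15  0.82 -0.35  1.53  0.33  0.86 -0.39]
top (None, 0, None)
top (array([664.2,  46.1]), 15, (np.float64(235.1), np.float64(143.9)))

scene (None, 0, None)
scene (array([663.3,  41.1]), 58, (np.float64(237.0), np.float64(215.4)))
```

View pics/scene2.png

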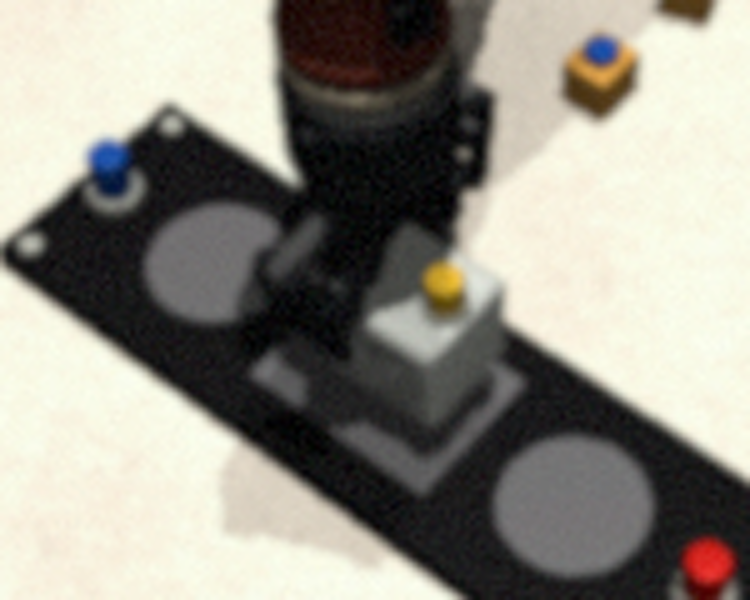

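The exchanger hangs level just above the square pad, cap at crop (443,288), pad corners visible.

Call:
arm_command([
  [3,-5,-10,-0.003,-0.008,-0.008,0],
  [0,0,-10,0,0,0,0],
  [0,0,-6,0,0,0,0],
  [0,0,0,0,0,0,0],
])

```text
time_s: 7.92
tcp_pos: [665.1, 3.0, 49.7]
eef_rot: [0.001, 0.737, 0.675, 0.001]
ft_force: [-0.6, -0.8, -6.7]
finger_gap: 0.669
```

Run:
```python
from h import *
st([664,4.2,41.4],-.086)
```

```text
t 7.92 tcp [665.1   3.   49.7] jaw -0.088 zax [ 0.003  0.    -1.   ] gap 0.669 F [-0.6 -0.8 -6.7]
delta [-1.1  1.2 -8.3] dyaw 0.002
level [-0.0001  0.0035  0.    ] q [ 0.14  0.86 -0.33  1.54  0.35  0.8  -0.41]
```

Call:
arm_command([
  [-1,1,-4,0,0.003,0.002,0],
  [0,0,-3,0,0,0,0],
  [0,0,-1.5,0,0,0,0],
  [0,0,0,0,0,0,0],
])

```text
time_s: 8.43
tcp_pos: [664.8, 4.5, 41.8]
eef_rot: [0.001, 0.737, 0.676, 0.001]
ft_force: [-0.3, -0.3, -6.4]
finger_gap: 0.671
```

Run:
```python
from h import *
st([664,4.2,41.4],-.086)
```

```text
t 8.43 tcp [664.8   4.5  41.8] jaw -0.085 zax [ 0.002  0.    -1.   ] gap 0.671 F [-0.3 -0.3 -6.4]
delta [-0.8 -0.3 -0.4] dyaw -0.001
level [-0.0004  0.0022  0.    ] q [ 0.14  0.87 -0.32  1.54  0.35  0.79 -0.41]
```

Call:
arm_command([
  [-0.5,0,-1.5,0,0.002,0,0],
  [0,0,-0.5,0,0,0,0],
  [0,0,0,0,0,0,1],
  [0,0,0,0,0,0,1],
  [0,0,0,0,0,0,1],
  [0,0,0,0,0,0,1],
  [0,0,20,0,0,0,1],
  [0,0,40,0,0,0,1],
  [0,0,50,0,0,0,1],
  [0,0,40,0,0,0,1],
])

```text
time_s: 9.68
tcp_pos: [666.5, 5.3, 199.3]
eef_rot: [0.001, 0.736, 0.677, 0.003]
ft_force: [0.5, 0.5, 0.8]
finger_gap: 0.999
```

Run:
```python
from h import *
st([454.7,-355.6,140],-.086)
```

```text
t 9.68 tcp [666.5   5.3 199.3] jaw -0.085 zax [ 0.006  0.002 -1.   ] gap 0.999 F [0.5 0.5 0.8]
delta [-211.8 -360.9  -59.3] dyaw -0.001
level [-0.0018  0.0062  0.    ] q [ 0.17  0.69 -0.39  1.41  0.27  1.09 -0.35]
```

Call:
arm_command([
  [-15,-25,0,0,0,0,1],
  [-28,-48,0,0,0,0,1],
  [-28,-48,0,0,0,0,1],
  [-28,-48,0,0,0,0,1],
  [-28,-48,0,0,0,0,1],
  [-28,-48,0,0,0,0,1],
  [-28,-48,0,0,0,0,1],
  [-20,-30,0,0,0,0,1],
  [0,0,0,0,0,0,1],
])

```text
time_s: 10.8
tcp_pos: [461.1, -345.4, 220.5]
eef_rot: [0.014, 0.736, 0.677, 0.012]
ft_force: [-0.4, 0.8, -0.5]
finger_gap: 0.998
```

Run:
```python
from h import *
st([454.7,-355.6,140],-.086)
for n in('top','scene'):
    im,d=arm.snapshot(n);u,v=pix(n,[[664,4,80]])[0].astype(int)
    cv2.imwrite(f'pics/{n}3.png',cv2.resize(np.clip(im[v-60:v+60,u-75:u+75]*1.6,0,255).astype(np.uint8),None,fx=5,fy=5,interpolation=cv2.INTER_CUBIC))
    a=[blob(n,im,(664+y*.086,4.2+y),94,'yellow',10)[0] for y in(-35,35)];print(n,a,(a[0]+a[1])/2)
    W=cloud(n,d);s=(np.hypot(W[...,0]-664,W[...,1]-4)<65)&(abs(W[...,2]-78)<6)
    print(s.sum(),cv2.minAreaRect(W[s][:,:2].astype(np.float32)))
```

```text
t 10.8 tcp [ 461.1 -345.4  220.5] jaw -0.083 zax [ 0.037 -0.005 -0.999] gap 0.998 F [-0.4  0.8 -0.5]
delta [ -6.4 -10.2 -80.5] dyaw -0.003
level [0.0048 0.0368 0.    ] q [ 0.89  0.52 -0.42  1.68  0.24  0.96  0.3 ]
top [array([662.5, -31.8]), array([668.5,  38.9])] [665.5    3.55]
447 ((664.492431640625, 5.670856475830078), (95.80230712890625, 58.4588508605957), 84.56965637207031)
scene [array([662.5, -31.6]), array([669.1,  39.7])] [665.8    4.05]
721 ((667.2408447265625, 4.411956787109375), (95.99342346191406, 57.88297653198242), 84.76553344726562)
```

View pics/top3.png

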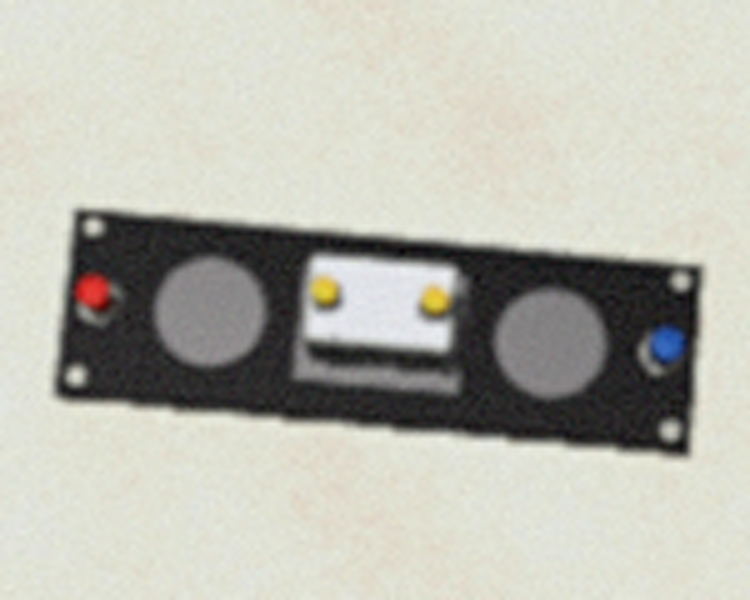

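The exchanger stands square on the middle pad (crop 380,300), within ~2 mm. On to the receiver.

Call:
arm_command([
  [-6,-10,-30,0.005,0.036,0,1],
  [0,0,-35,0,0,0,1],
  [0,0,-5,0,0,0,1],
  [0,0,0,0,0,0,1],
])

```text
time_s: 11.4
tcp_pos: [465.5, -344.0, 153.6]
eef_rot: [0.003, 0.729, 0.685, 0.005]
ft_force: [0.7, 0.3, 0.2]
finger_gap: 0.998
```

Run:
```python
from h import *
st([454.7,-355.6,55],-.086)
for n in('scene',):
    im,d=arm.snapshot(n);u,v=pix(n,[[455,-355,80]])[0].astype(int);v=max(v,60)
    cv2.imwrite(f'pics/{n}4.png',cv2.resize(np.clip(im[v-60:v+60,u-75:u+75]*1.6,0,255).astype(np.uint8),None,fx=5,fy=5,interpolation=cv2.INTER_CUBIC))
```

```text
t 11.4 tcp [ 465.5 -344.   153.6] jaw -0.062 zax [ 0.012  0.003 -1.   ] gap 0.998 F [0.7 0.3 0.2]
delta [-10.8 -11.6 -98.6] dyaw -0.024
level [-0.0031  0.0118  0.    ] q [ 0.85  0.61 -0.39  1.73  0.29  0.85  0.27]
```

View pics/scene4.png

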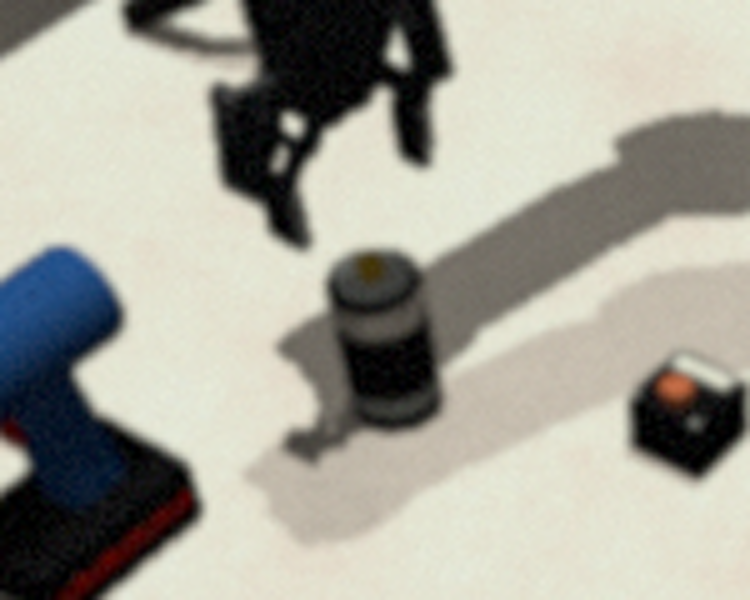

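Call:
arm_command([
  [-11,-12,0,-0.003,0.012,-0.024,1],
  [0,0,0,0,0,0,1],
  [0,0,0,0,0,0,1],
])

```text
time_s: 11.82
tcp_pos: [455.2, -357.6, 156.8]
eef_rot: [0.003, 0.737, 0.675, 0.0]
ft_force: [-0.5, -0.5, -0.3]
finger_gap: 1.002
```

Run:
```python
from h import *
st([454.7,-355.6,55],-.086)
```

```text
t 11.82 tcp [ 455.2 -357.6  156.8] jaw -0.088 zax [ 0.004 -0.004 -1.   ] gap 1.002 F [-0.5 -0.5 -0.3]
delta [  -0.5    2.  -101.8] dyaw 0.002
level [0.0038 0.0035 0.    ] q [ 0.87  0.61 -0.38  1.72  0.29  0.86  0.27]
```

Call:
arm_command([
  [0,1,-18,0.003,0.003,0,1],
  [0,0,-18,0,0,0,1],
  [0,0,-18,0,0,0,1],
  [0,0,0,0,0,0,1],
])

```text
time_s: 12.32
tcp_pos: [454.2, -355.6, 98.4]
eef_rot: [-0.001, 0.737, 0.675, -0.0]
ft_force: [0.0, 0.5, 0.3]
finger_gap: 0.999
```

Run:
```python
from h import *
st([454.7,-355.6,55],-.086)
```

```text
t 12.32 tcp [ 454.2 -355.6   98.4] jaw -0.088 zax [-0.001  0.002 -1.   ] gap 0.999 F [0.  0.5 0.3]
delta [  0.5  -0.  -43.4] dyaw 0.002
level [-0.0016 -0.0015 -0.    ] q [ 0.85  0.69 -0.35  1.78  0.33  0.74  0.24]
```

Call:
arm_command([
  [0,0,-18,0,0,0,1],
  [0,0,-15,0,0,0,1],
  [0,0,-5,0,0,0,1],
  [0,0,0,0,0,0,1],
  [0,0,0,0,0,0,0],
  [0,0,0,0,0,0,0],
  [0,0,0,0,0,0,0],
  [0,0,0,0,0,0,0],
  [0,0,0,0,0,0,0],
  [0,0,0,0,0,0,0],
])

```text
time_s: 13.58
tcp_pos: [455.1, -355.9, 60.7]
eef_rot: [0.0, 0.737, 0.675, 0.0]
ft_force: [0.6, 0.5, -1.2]
finger_gap: 0.641
```

Run:
```python
from h import *
st([454.7,-355.6,55],-.086)
```

```text
t 13.57 tcp [ 455.1 -355.9   60.7] jaw -0.088 zax [ 0.  0. -1.] gap 0.641 F [ 0.6  0.5 -1.2]
delta [-0.4  0.3 -5.7] dyaw 0.002
level [-0.0003  0.0005  0.    ] q [ 0.83  0.74 -0.32  1.8   0.36  0.66  0.21]
```

Call:
arm_command([
  [0,0,15,0,0,0,0],
  [0,0,30,0,0,0,0],
  [0,0,30,0,0,0,0],
  [0,0,30,0,0,0,0],
  [0,0,25,0,0,0,0],
  [5,15,5,0,0,0,0],
  [10,35,0,0,0,0,0],
  [15,45,0,0,0,0,0],
  [18,45,0,0,0,0,0],
  [20,45,0,0,0,0,0],
  [0,0,0,0,0,0,0],
])

```text
time_s: 14.95
tcp_pos: [517.9, -153.9, 196.0]
eef_rot: [-0.009, 0.736, 0.677, 0.0]
ft_force: [0.6, 0.2, -4.8]
finger_gap: 0.644
```

Run:
```python
from h import *
st([673.8,118.8,180],-.086)
```

```text
t 14.95 tcp [ 517.9 -153.9  196. ] jaw -0.082 zax [-0.012  0.013 -1.   ] gap 0.644 F [ 0.6  0.2 -4.8]
delta [155.9 272.7 -16. ] dyaw -0.004
level [-0.0132 -0.0118 -0.    ] q [ 0.53  0.52 -0.42  1.77  0.25  0.92 -0.08]
```

Call:
arm_command([
  [15,30,0,-0.01,-0.01,0,0],
  [24,42,0,0,0,0,0],
  [26,44,0,0,0,0,0],
  [26,44,0,0,0,0,0],
  [26,44,0,0,0,0,0],
  [20,34,0,0,0,0,0],
  [8,15,0,0,0,0,0],
  [0,0,0,0,0,0,0],
])

```text
time_s: 15.95
tcp_pos: [654.7, 111.2, 185.9]
eef_rot: [-0.01, 0.734, 0.679, -0.009]
ft_force: [-0.7, -0.4, -5.8]
finger_gap: 0.641
```

Run:
```python
from h import *
st([673.8,118.8,78.7],-.086)
```

```text
t 15.95 tcp [654.7 111.2 185.9] jaw -0.079 zax [-0.027  0.002 -1.   ] gap 0.641 F [-0.7 -0.4 -5.8]
delta [  19.1    7.6 -107.2] dyaw -0.007
level [-0.0023 -0.0268 -0.    ] q [ 0.01  0.72 -0.39  1.4   0.28  1.1  -0.5 ]
```

Call:
arm_command([
  [15,6,0,-0.002,-0.026,-0.006,0],
  [3,0,0,0,0,0,0],
  [0,0,-15,0,0,0,0],
  [0,0,-18,0,0,0,0],
  [0,0,-18,0,0,0,0],
  [0,0,-10,0,0,0,0],
  [0,0,0,0,0,0,0],
])

```text
time_s: 16.82
tcp_pos: [671.1, 108.5, 117.9]
eef_rot: [0.001, 0.739, 0.673, -0.005]
ft_force: [0.2, 0.1, -4.9]
finger_gap: 0.64
```

Run:
```python
from h import *
st([673.8,118.8,78.7],-.086)
for n in('top','scene'):
    im,d=arm.snapshot(n);u,v=pix(n,[[674,119,80]])[0].astype(int)
    cv2.imwrite(f'pics/{n}5.png',cv2.resize(np.clip(im[v-60:v+60,u-75:u+75]*1.6,0,255).astype(np.uint8),None,fx=5,fy=5,interpolation=cv2.INTER_CUBIC))
```

```text
t 16.82 tcp [671.1 108.5 117.9] jaw -0.094 zax [-0.006 -0.007 -1.   ] gap 0.64 F [ 0.2  0.1 -4.9]
delta [  2.7  10.3 -39.2] dyaw 0.008
level [ 0.0075 -0.0063  0.    ] q [-0.    0.8  -0.36  1.44  0.32  0.97 -0.54]
```

View pics/scene5.png

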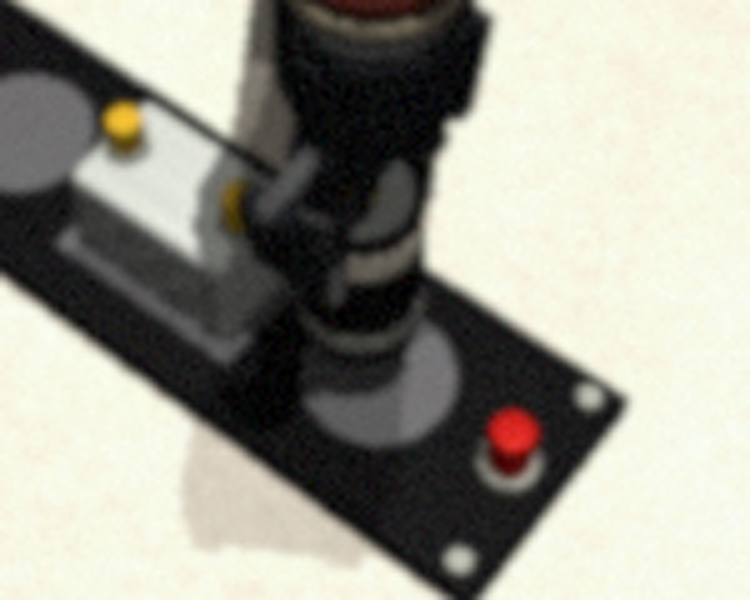

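The receiver hangs above the round pad by the red post (crop 380,380), still a bit toward the exchanger.

Call:
arm_command([
  [2.5,10,0,0.007,-0.006,0.008,0],
  [0,0,-8,0,0,0,0],
  [0,0,-10,0,0,0,0],
  [0,0,-10,0,0,0,0],
  [0,0,0,0,0,0,0],
])

```text
time_s: 17.55
tcp_pos: [675.5, 120.4, 91.1]
eef_rot: [0.001, 0.736, 0.677, 0.003]
ft_force: [0.9, -0.4, -5.1]
finger_gap: 0.644
```

Run:
```python
from h import *
st([673.8,118.8,78.7],-.086)
```

```text
t 17.55 tcp [675.5 120.4  91.1] jaw -0.084 zax [ 0.006  0.002 -1.   ] gap 0.644 F [ 0.9 -0.4 -5.1]
delta [ -1.7  -1.6 -12.4] dyaw -0.002
level [-0.0016  0.0057  0.    ] q [-0.02  0.83 -0.35  1.45  0.33  0.91 -0.55]
```

Call:
arm_command([
  [-1,-1,-5,-0.002,0.005,-0.002,0],
  [0,0,-5,0,0,0,0],
  [0,0,-2,0,0,0,0],
  [0,0,0,0,0,0,0],
])

```text
time_s: 18.05
tcp_pos: [675.0, 119.2, 78.9]
eef_rot: [0.001, 0.737, 0.676, 0.001]
ft_force: [-0.7, -0.2, -4.7]
finger_gap: 0.644
```

Run:
```python
from h import *
st([673.8,118.8,78.7],-.086)
```

```text
t 18.05 tcp [675.  119.2  78.9] jaw -0.087 zax [ 0.002 -0.    -1.   ] gap 0.644 F [-0.7 -0.2 -4.7]
delta [-1.2 -0.4 -0.2] dyaw 0.001
level [0.0002 0.0018 0.    ] q [-0.02  0.85 -0.35  1.46  0.34  0.9  -0.56]
```

Call:
arm_command([
  [-1,0,-1,0,0.002,0,0],
  [0,0,-0.5,0,0,0,0],
  [0,0,0,0,0,0,1],
  [0,0,0,0,0,0,1],
  [0,0,0,0,0,0,1],
  [0,0,0,0,0,0,1],
  [0,0,15,0,0,0,1],
  [0,0,25,0,0,0,1],
  [0,0,30,0,0,0,1],
  [0,0,30,0,0,0,1],
  [0,0,30,0,0,0,1],
  [-20,-30,0,0,0,0,1],
  [-35,-48,0,0,0,0,1],
  [-35,-48,0,0,0,0,1],
  [-35,-48,0,0,0,0,1],
  [-35,-45,0,0,0,0,1],
  [-25,-25,0,0,0,0,1],
  [0,0,0,0,0,0,1],
])

```text
time_s: 20.3
tcp_pos: [488.4, -128.1, 229.7]
eef_rot: [0.008, 0.737, 0.676, 0.011]
ft_force: [0.4, 0.6, 0.0]
finger_gap: 1.001
```

Run:
```python
from h import *
st([383.7,-187,150],-.0)
for n in('top','scene'):
    im,d=arm.snapshot(n);u,v=pix(n,[[664,60,80]])[0].astype(int)
    cv2.imwrite(f'pics/{n}6.png',cv2.resize(np.clip(im[v-60:v+60,u-75:u+75]*1.6,0,255).astype(np.uint8),None,fx=5,fy=5,interpolation=cv2.INTER_CUBIC))
    print(blob(n,im,(674,119),130,'yellow',9))
    W=cloud(n,d);s=(np.hypot(W[...,0]-674,W[...,1]-119)<45)&(abs(W[...,2]-118)<6)
    print(s.sum(),W[s].mean(0),cv2.minAreaRect(W[s][:,:2].astype(np.float32)))
```

```text
t 20.3 tcp [ 488.4 -128.1  229.7] jaw -0.087 zax [ 0.028  0.002 -1.   ] gap 1.001 F [0.4 0.6 0. ]
delta [-104.7  -58.9  -79.7] dyaw 0.087
level [-0.0023  0.0275  0.    ] q [ 0.53  0.41 -0.44  1.85  0.21  0.9  -0.09]
(array([673.3, 116.4]), 13, (np.float64(212.4), np.float64(140.4)))
217 [671.73652856 117.53142537 118.34395882] ((672.6167602539062, 117.81137084960938), (53.28968811035156, 55.463836669921875), 44.4047966003418)
(array([676.8, 118.8]), 35, (np.float64(263.3), np.float64(234.3)))
411 [678.40040789 118.72546378 117.57914303] ((676.1012573242188, 116.99847412109375), (53.764957427978516, 54.962745666503906), 44.214622497558594)
```

View pics/scene6.png

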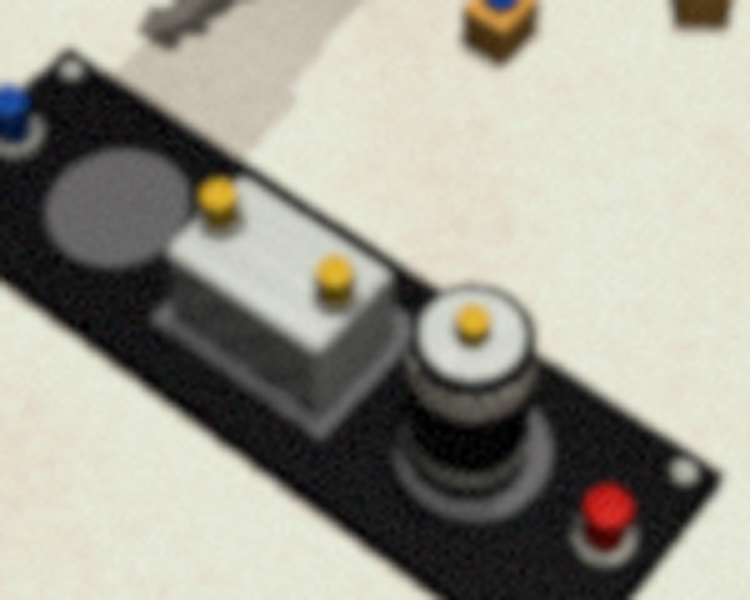

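The receiver stands centred on its pad (crop 472,440), exchanger unmoved. Pump next.

Call:
arm_command([
  [-30,-17,0,-0.002,0.027,0.03,1],
  [-35,-20,-10,0,0,0.03,1],
  [-25,-14,-15,0,0,0.02,1],
  [-5,-3,-15,0,0,0,1],
  [0,0,-10,0,0,0,1],
  [0,0,0,0,0,0,1],
])

```text
time_s: 21.15
tcp_pos: [404.1, -170.9, 181.8]
eef_rot: [0.003, 0.699, 0.715, 0.008]
ft_force: [0.3, -0.3, 0.8]
finger_gap: 1.001
```

Run:
```python
from h import *
st([383.7,-187,11],-.0)
```

```text
t 21.15 tcp [ 404.1 -170.9  181.8] jaw 0.022 zax [ 0.016  0.007 -1.   ] gap 1.001 F [ 0.3 -0.3  0.8]
delta [ -20.4  -16.1 -170.8] dyaw -0.022
level [-0.0069  0.0157  0.    ] q [ 0.69  0.39 -0.45  2.07  0.24  0.72  0.12]
```

Call:
arm_command([
  [-12,-8,0,-0.007,0.015,-0.01,1],
  [-8,-8,0,0,0,-0.01,1],
  [0,0,-18,0,0,0,1],
  [0,0,-18,0,0,0,1],
  [0,0,-18,0,0,0,1],
  [0,0,0,0,0,0,1],
])

```text
time_s: 21.9
tcp_pos: [384.4, -190.3, 129.1]
eef_rot: [0.004, 0.708, 0.707, 0.0]
ft_force: [-1.3, 0.0, 0.2]
finger_gap: 1.004
```

Run:
```python
from h import *
st([383.7,-187,11],-.0)
```

```text
t 21.9 tcp [ 384.4 -190.3  129.1] jaw -0.002 zax [ 0.005 -0.005 -1.   ] gap 1.004 F [-1.3  0.   0.2]
delta [  -0.7    3.3 -118.1] dyaw 0.002
level [0.0047 0.0054 0.    ] q [ 0.68  0.46 -0.38  2.15  0.32  0.57  0.07]
```

Call:
arm_command([
  [0,2.5,-18,0.004,0.005,0,1],
  [0,0,-18,0,0,0,1],
  [0,0,-15,0,0,0,1],
  [0,0,0,0,0,0,1],
])

```text
time_s: 22.4
tcp_pos: [386.6, -190.7, 80.5]
eef_rot: [0.004, 0.709, 0.705, 0.001]
ft_force: [-0.0, 0.4, 0.1]
finger_gap: 1.005
```

Run:
```python
from h import *
st([383.7,-187,11],-.0)
im,d=arm.snapshot('scene');u,v=pix('scene',[[384,-187,60]])[0].astype(int)
cv2.imwrite('pics/s7.png',cv2.resize(np.clip(im[v-60:v+60,u-75:u+75]*1.6,0,255).astype(np.uint8),None,fx=5,fy=5,interpolation=cv2.INTER_CUBIC))
```

```text
t 22.4 tcp [ 386.6 -190.7   80.5] jaw -0.005 zax [ 0.007 -0.005 -1.   ] gap 1.005 F [-0.   0.4  0.1]
delta [ -2.9   3.7 -69.5] dyaw 0.005
level [0.0051 0.0075 0.    ] q [ 0.62  0.55 -0.31  2.19  0.39  0.44 -0.  ]
```

View pics/s7.png

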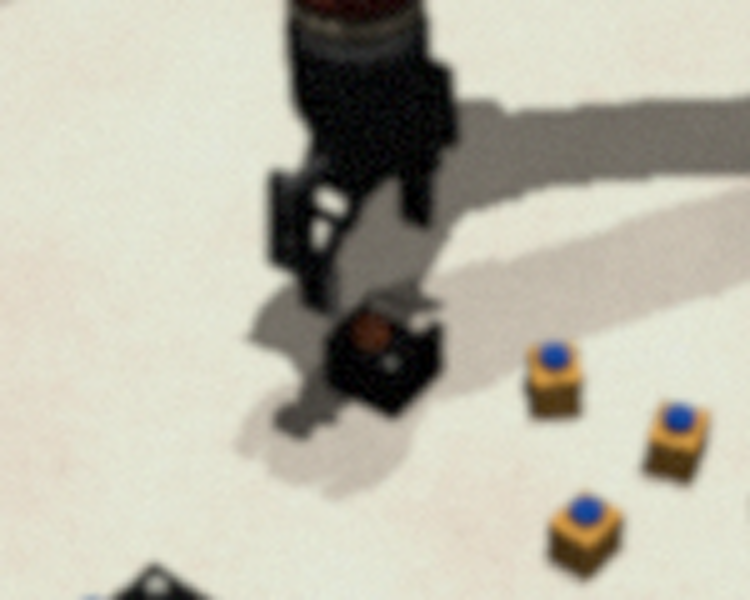

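The open fingers stand above the pump (crop 385,360), one finger each side. Descending.

Call:
arm_command([
  [-2.5,3.5,-10,0.005,0.007,0.005,1],
  [0,0,-14,0,0,0,1],
  [-1,0,-10,0,0,0,1],
  [0,0,0,0,0,0,1],
])

```text
time_s: 22.95
tcp_pos: [384.8, -188.0, 47.5]
eef_rot: [0.003, 0.707, 0.707, 0.001]
ft_force: [0.1, 0.3, 0.2]
finger_gap: 0.997
```

Run:
```python
from h import *
st([383.7,-187,11],-.0)
```

```text
t 22.95 tcp [ 384.8 -188.    47.5] jaw -0.0 zax [ 0.006 -0.002 -1.   ] gap 0.997 F [0.1 0.3 0.2]
delta [ -1.1   1.  -36.5] dyaw 0.0
level [0.0022 0.0057 0.    ] q [ 0.57  0.62 -0.25  2.22  0.44  0.34 -0.04]
```

Call:
arm_command([
  [-1,1,-10,0.002,0.006,0,1],
  [0,0,-12,0,0.002,0,1],
  [-1,0,-10,0,0.002,0,1],
  [0,0,0,0,0,0,1],
])

```text
time_s: 23.45
tcp_pos: [383.0, -186.9, 13.5]
eef_rot: [-0.001, 0.707, 0.707, -0.002]
ft_force: [-0.3, -1.0, 0.0]
finger_gap: 0.999
```

Run:
```python
from h import *
st([383.7,-187,11],-.0)
```

```text
t 23.45 tcp [ 383.  -186.9   13.5] jaw -0.0 zax [-0.004 -0.    -1.   ] gap 0.999 F [-0.3 -1.   0. ]
delta [ 0.7 -0.1 -2.5] dyaw 0.0
level [ 0.0003 -0.0043  0.    ] q [ 0.52  0.69 -0.18  2.24  0.47  0.25 -0.08]
```

Call:
arm_command([
  [0,0,0,0,-0.004,0,0],
  [0,0,0,0,0,0,0],
  [0,0,0,0,0,0,0],
  [0,0,0,0,0,0,0],
  [0,0,0,0,0,0,0],
  [0,0,0,0,0,0,0],
  [0,0,0,0,0,0,0],
])

```text
time_s: 24.32
tcp_pos: [382.3, -186.9, 13.8]
eef_rot: [-0.0, 0.707, 0.707, -0.001]
ft_force: [0.2, -0.3, -1.9]
finger_gap: 0.62
```

Run:
```python
from h import *
st([383.7,-187,11],-.0)
im,d=arm.snapshot('scene');u,v=pix('scene',[[384,-187,60]])[0].astype(int)
cv2.imwrite('pics/s8.png',cv2.resize(np.clip(im[v-60:v+60,u-75:u+75]*1.6,0,255).astype(np.uint8),None,fx=5,fy=5,interpolation=cv2.INTER_CUBIC))
```

```text
t 24.32 tcp [ 382.3 -186.9   13.8] jaw -0.001 zax [-0.001 -0.    -1.   ] gap 0.62 F [ 0.2 -0.3 -1.9]
delta [ 1.4 -0.1 -2.8] dyaw 0.001
level [ 0.0003 -0.0013  0.    ] q [ 0.52  0.68 -0.18  2.24  0.47  0.25 -0.08]
```

View pics/s8.png

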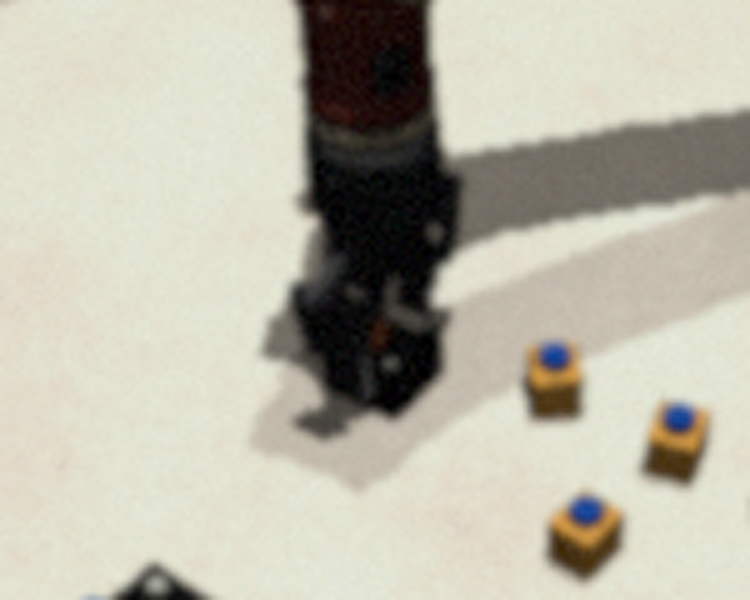

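The gripper holds the pump (crop 385,360). Lifting.

Call:
arm_command([
  [0,0,12,0,0,0,0],
  [0,0,25,0,0,0,0],
  [0,0,25,0,0,0,0],
  [3,0,25,0,0,0,0],
  [5,2,15,0,0,-0.02,0],
  [25,7,10,0,0,-0.02,0],
  [40,11,0,0,0,-0.02,0],
  [45,13,0,0,0,-0.02,0],
  [45,13,0,0,0,0,0],
  [40,11,0,0,0,0,0],
  [20,6,0,0,0,0,0],
  [0,0,0,0,0,0,0],
])

```text
time_s: 25.88
tcp_pos: [598.4, -120.8, 131.4]
eef_rot: [-0.008, 0.738, 0.675, -0.006]
ft_force: [-1.2, 0.2, -5.6]
finger_gap: 0.619
```

Run:
```python
from h import *
st([654.2,-110.4,90],-.086)
```

```text
t 25.88 tcp [ 598.4 -120.8  131.4] jaw -0.088 zax [-0.02   0.004 -1.   ] gap 0.619 F [-1.2  0.2 -5.6]
delta [ 55.8  10.4 -41.4] dyaw 0.002
level [-0.004  -0.0199 -0.    ] q [ 0.37  0.69 -0.35  1.63  0.28  0.89 -0.18]
```

Call:
arm_command([
  [18,4,0,-0.004,-0.02,0,0],
  [25,4,0,0,0,0,0],
  [12,2,0,0,-0.01,0,0],
  [0,0,-12,0,0,0,0],
  [0,0,-15,0,0,0,0],
  [0,0,-10,0,0,0,0],
  [0,0,0,0,0,0,0],
])

```text
time_s: 26.75
tcp_pos: [647.4, -113.4, 89.3]
eef_rot: [0.0, 0.739, 0.674, -0.001]
ft_force: [-0.3, 0.1, -5.2]
finger_gap: 0.616
```

Run:
```python
from h import *
st([654.2,-110.4,31.8],-.086)
im,d=arm.snapshot('scene');u,v=pix('scene',[[654,-110,60]])[0].astype(int)
cv2.imwrite('pics/s9.png',cv2.resize(np.clip(im[v-60:v+60,u-75:u+75]*1.6,0,255).astype(np.uint8),None,fx=5,fy=5,interpolation=cv2.INTER_CUBIC))
```

```text
t 26.75 tcp [ 647.4 -113.4   89.3] jaw -0.092 zax [-0.001 -0.002 -1.   ] gap 0.616 F [-0.3  0.1 -5.2]
delta [  6.8   3.  -57.5] dyaw 0.006
level [ 0.002 -0.001  0.   ] q [ 0.32  0.8  -0.33  1.54  0.31  0.86 -0.21]
```

View pics/s9.png

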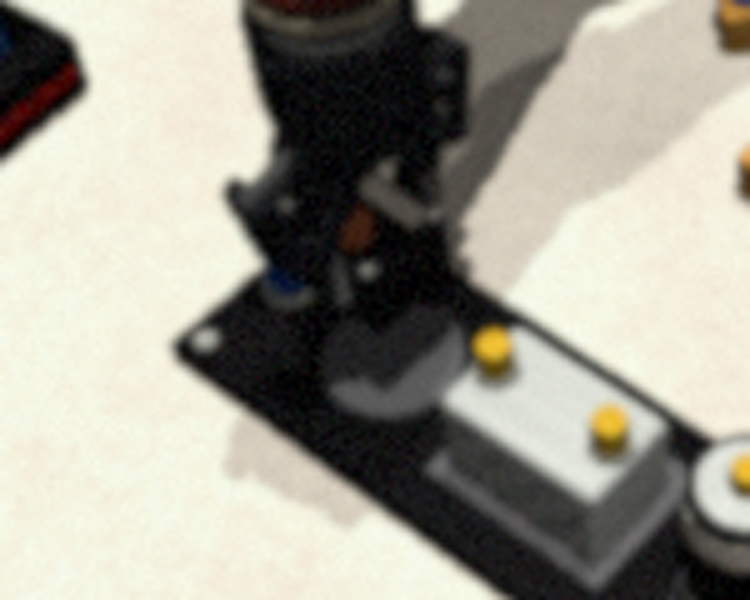

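The pump hangs above the blue-side round pad (crop 395,370), clear of the post and the exchanger.

Call:
arm_command([
  [7,3,-5,0.002,0,0.006,0],
  [0,0,-12,0,0,0,0],
  [0,0,-12,0,0,0,0],
  [0,0,-12,0,0,0,0],
  [0,0,0,0,0,0,0],
])

```text
time_s: 27.42
tcp_pos: [655.7, -110.2, 46.3]
eef_rot: [0.0, 0.737, 0.676, 0.0]
ft_force: [0.1, 0.3, -5.3]
finger_gap: 0.617
```

Run:
```python
from h import *
st([654.2,-110.4,31.8],-.086)
```

```text
t 27.43 tcp [ 655.7 -110.2   46.3] jaw -0.085 zax [ 0.001  0.    -1.   ] gap 0.617 F [ 0.1  0.3 -5.3]
delta [ -1.5  -0.2 -14.5] dyaw -0.001
level [-0.      0.0012  0.    ] q [ 0.31  0.86 -0.31  1.54  0.33  0.79 -0.22]
```

Call:
arm_command([
  [-1,0,-6,0,0.001,0,0],
  [-0.5,0,-5,0,0,0,0],
  [0,0,-2,0,0,0,0],
  [0,0,0,0,0,0,0],
])

```text
time_s: 27.92
tcp_pos: [654.7, -110.3, 33.1]
eef_rot: [0.001, 0.737, 0.676, 0.001]
ft_force: [-0.3, 0.2, -5.4]
finger_gap: 0.624
```

Run:
```python
from h import *
st([654.2,-110.4,31.8],-.086)
```

```text
t 27.93 tcp [ 654.7 -110.3   33.1] jaw -0.086 zax [ 0.002 -0.    -1.   ] gap 0.624 F [-0.3  0.2 -5.4]
delta [-0.5 -0.1 -1.3] dyaw -0.0
level [0.0001 0.0018 0.    ] q [ 0.3   0.87 -0.3   1.55  0.34  0.77 -0.23]
```

Call:
arm_command([
  [-0.5,0,-1.5,0,0.002,0,0],
  [0,0,-1,0,0,0,0],
  [0,0,0,0,0,0,1],
  [0,0,0,0,0,0,1],
  [0,0,0,0,0,0,1],
  [0,0,0,0,0,0,1],
  [0,0,15,0,0,0,1],
  [0,0,30,0,0,0,1],
  [0,0,40,0,0,0,1],
  [0,0,35,0,0,0,1],
  [-20,8,10,0,0,0,1],
  [-40,18,0,0,0,0,1],
  [-45,20,0,0,0,0,1],
  [-45,20,0,0,0,0,1],
  [-35,14,0,0,0,0,1],
  [-15,6,0,0,0,0,1],
  [0,0,0,0,0,0,1],
])

```text
time_s: 30.05
tcp_pos: [455.5, -21.5, 181.2]
eef_rot: [0.011, 0.736, 0.677, 0.009]
ft_force: [0.9, 0.2, -0.7]
finger_gap: 1.003
```

Run:
```python
from h import *
st([435.5,-13.7,120],-.07)
for n in('top','scene'):
    im,d=arm.snapshot(n);u,v=pix(n,[[664,0,80]])[0].astype(int)
    cv2.imwrite(f'pics/{n}10.png',cv2.resize(np.clip(im[v-60:v+60,u-75:u+75]*1.6,0,255).astype(np.uint8),None,fx=5,fy=5,interpolation=cv2.INTER_CUBIC))
    print('stub',blob(n,im,(664,-112),72,'copper',9))
    W=cloud(n,d)
    for c,h,r in [((654,-110),62,45),((665,4),78,65),((674,119),118,45)]:
        s=(np.hypot(W[...,0]-c[0],W[...,1]-c[1])<r)&(abs(W[...,2]-h)<6)
        print(s.sum(),cv2.minAreaRect(W[s][:,:2].astype(np.float32)))
    s=(np.hypot(W[...,0]-434,W[...,1]+13)<28)&(abs(W[...,2]-32)<5)
    print('valve',s.sum(),cv2.minAreaRect(W[s][:,:2].astype(np.float32)) if s.sum()>5 else '')
```

```text
t 30.05 tcp [455.5 -21.5 181.2] jaw -0.085 zax [ 0.028 -0.003 -1.   ] gap 1.003 F [ 0.9  0.2 -0.7]
delta [-20.    7.8 -61.2] dyaw 0.015
level [0.0033 0.0281 0.    ] q [ 0.29  0.4  -0.4   2.04  0.24  0.72 -0.34]
stub (array([ 665.4, -113.4]), 41, (np.float64(284.9), np.float64(147.9)))
225 ((653.936279296875, -110.25151062011719), (52.873313903808594, 53.553672790527344), 84.72749328613281)
436 ((664.40771484375, 5.458522796630859), (95.60264587402344, 58.97096252441406), 85.64879608154297)
219 ((673.2462158203125, 117.1456298828125), (53.89360809326172, 54.14550018310547), 43.013954162597656)
valve 0 
stub (array([ 667. , -110.8]), 56, (np.float64(185.8), np.float64(201.2)))
335 ((657.4904174804688, -112.4136962890625), (54.84162139892578, 54.33622360229492), 84.82264709472656)
719 ((666.9024047851562, 5.017120361328125), (96.4549789428711, 58.968482971191406), 85.55244445800781)
407 ((676.3180541992188, 116.71035766601562), (54.473052978515625, 54.2688102722168), 31.744070053100586)
valve 81 ((436.4014892578125, -14.762012481689453), (32.03902816772461, 33.833255767822266), 78.230224609375)
```

View pics/scene10.png

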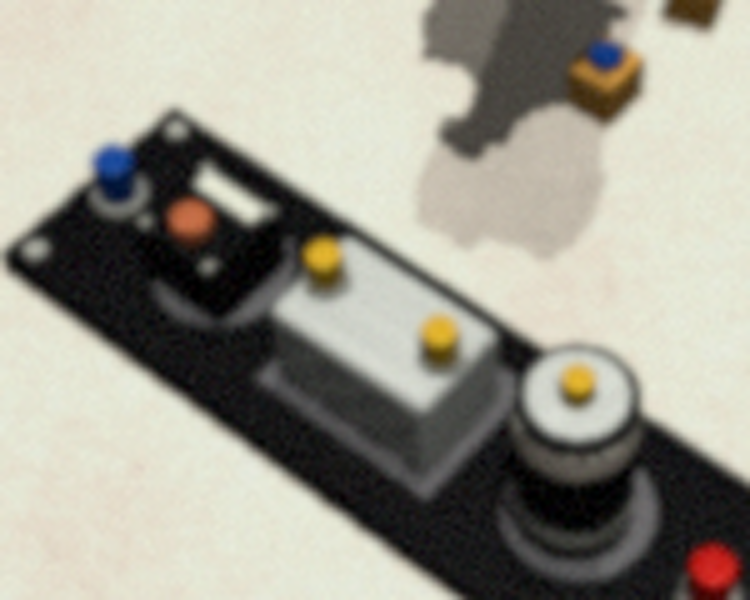

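Pump, exchanger and receiver all stand centred on their pads. Valve next: candidates in the first top picture are (254,220), (228,246), (252,248) and (279,249); (254,220) at r = 436 mm (others ≤ 357) is farthest from the base, and the enlarged crop showed it.

Call:
arm_command([
  [-13,5,-5,0.003,0.028,0.005,1],
  [-7,3,-15,0,0,0,1],
  [0,0,-18,0,0,0,1],
  [0,0,-18,0,0,0,1],
  [0,0,-10,0,0,0,1],
  [0,0,0,0,0,0,1],
])

```text
time_s: 30.9
tcp_pos: [438.4, -14.2, 111.9]
eef_rot: [-0.001, 0.736, 0.677, -0.0]
ft_force: [-0.1, -0.1, 0.8]
finger_gap: 0.998
```

Run:
```python
from h import *
st([435.7,-13.7,4],-.075)
```

```text
t 30.9 tcp [438.4 -14.2 111.9] jaw -0.084 zax [-0.002  0.002 -1.   ] gap 0.998 F [-0.1 -0.1  0.8]
delta [  -2.7    0.5 -107.9] dyaw 0.009
level [-0.0017 -0.0024 -0.    ] q [ 0.23  0.5  -0.34  2.14  0.31  0.55 -0.43]
```

Call:
arm_command([
  [-2.5,0.5,-15,0,0,0.006,1],
  [0,0,-18,0,0,0,1],
  [0,0,-15,0,0,0,1],
  [0,0,-8,0,0,0,1],
  [0,0,0,0,0,0,1],
])

```text
time_s: 31.52
tcp_pos: [439.4, -13.7, 56.6]
eef_rot: [0.001, 0.734, 0.679, 0.002]
ft_force: [0.3, 0.4, 0.6]
finger_gap: 1.001
```

Run:
```python
from h import *
st([435.7,-13.7,4],-.075)
im,d=arm.snapshot('scene');u,v=pix('scene',[[435,-14,40]])[0].astype(int)
cv2.imwrite('pics/s11.png',cv2.resize(np.clip(im[v-60:v+60,u-75:u+75]*1.6,0,255).astype(np.uint8),None,fx=5,fy=5,interpolation=cv2.INTER_CUBIC))
```

```text
t 31.52 tcp [439.4 -13.7  56.6] jaw -0.079 zax [ 0.004  0.002 -1.   ] gap 1.001 F [0.3 0.4 0.6]
delta [ -3.7   0.  -52.6] dyaw 0.004
level [-0.0018  0.0041  0.    ] q [ 0.16  0.61 -0.26  2.19  0.39  0.39 -0.49]
```

View pics/s11.png

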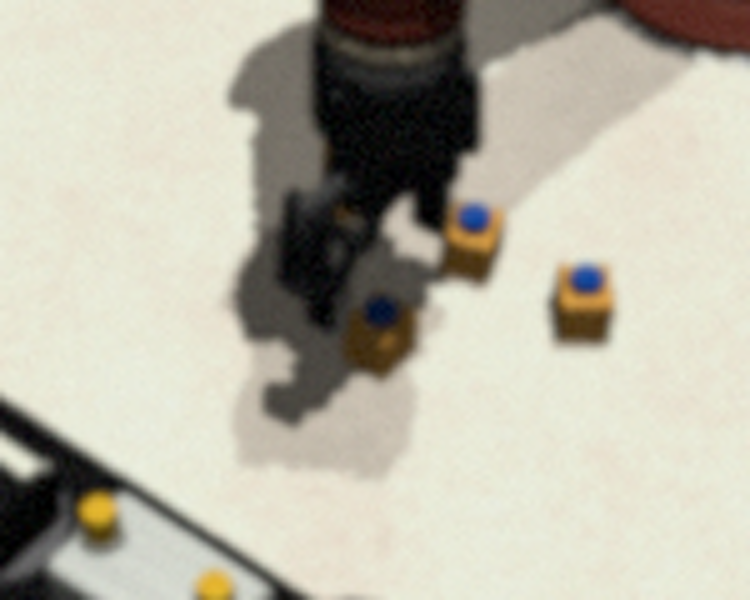

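The open fingers hang over the intended block (crop 380,335), decoys clear at (475,240) and (585,300).

Call:
arm_command([
  [-3,0,-12,-0.002,0.004,0.003,1],
  [0,0,-14,0,0,0,1],
  [0,0,-12,0,0,0,1],
  [0,0,0,0,0,0,1],
])

```text
time_s: 32.08
tcp_pos: [437.2, -13.7, 17.8]
eef_rot: [0.001, 0.733, 0.68, 0.001]
ft_force: [-0.5, -0.3, -0.7]
finger_gap: 0.994
```

Run:
```python
from h import *
st([435.7,-13.7,4],-.075)
```

```text
t 32.08 tcp [437.2 -13.7  17.8] jaw -0.076 zax [ 0.003 -0.    -1.   ] gap 0.994 F [-0.5 -0.3 -0.7]
delta [ -1.5   0.  -13.8] dyaw 0.001
level [0.0003 0.0032 0.    ] q [ 0.11  0.68 -0.18  2.21  0.44  0.28 -0.53]
```

Call:
arm_command([
  [-1,0,-7,0,0.003,0,1],
  [-0.5,0,-4,0,0,0,1],
  [0,0,-1,0,0,0,1],
  [0,0,0,0,0,0,0],
  [0,0,0,0,0,0,0],
  [0,0,0,0,0,0,0],
  [0,0,0,0,0,0,0],
  [0,0,0,0,0,0,0],
  [0,0,0,0,0,0,0],
  [0,0,0,0,0,0,0],
  [0,0,0,0,0,0,0],
], newtons=40)

```text
time_s: 33.45
tcp_pos: [435.9, -13.8, 5.9]
eef_rot: [0.001, 0.734, 0.68, 0.0]
ft_force: [0.3, 0.7, -0.9]
finger_gap: 0.389
```

Run:
```python
from h import *
st([435.7,-13.7,4],-.075)
im,d=arm.snapshot('scene');u,v=pix('scene',[[435,-14,40]])[0].astype(int)
cv2.imwrite('pics/s12.png',cv2.resize(np.clip(im[v-60:v+60,u-75:u+75]*1.6,0,255).astype(np.uint8),None,fx=5,fy=5,interpolation=cv2.INTER_CUBIC))
```

```text
t 33.45 tcp [435.9 -13.8   5.9] jaw -0.076 zax [ 0.001 -0.    -1.   ] gap 0.389 F [ 0.3  0.7 -0.9]
delta [-0.2  0.1 -1.9] dyaw 0.001
level [0.0004 0.0011 0.    ] q [ 0.09  0.71 -0.16  2.22  0.45  0.24 -0.54]
```

View pics/s12.png

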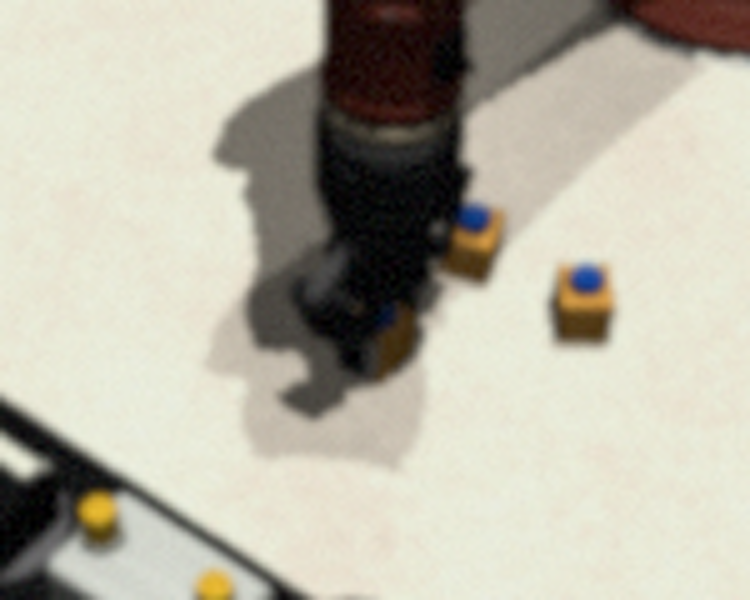

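Call:
arm_command([
  [0,0,12,0,0,0,0],
  [0,0,25,0,0,0,0],
  [0,0,30,0,0,0,0],
  [0,0,30,0,0,0,0],
  [3,0,25,0,0,0,0],
  [20,2,10,0,0,0,0],
  [40,3,0,0,0,0,0],
  [40,3,0,0,0,0,0],
  [40,3,0,0,0,0,0],
  [35,3,0,0,0,0,0],
  [20,2,0,0,0,0,0],
  [0,0,0,0,0,0,0],
])

```text
time_s: 35.0
tcp_pos: [632.9, 0.5, 148.9]
eef_rot: [-0.0, 0.734, 0.679, -0.002]
ft_force: [-0.2, 0.4, -1.2]
finger_gap: 0.39
```

Run:
```python
from h import *
st([664.7,4.4,83.9],-.086)
```

```text
t 35.0 tcp [6.329e+02 5.000e-01 1.489e+02] jaw -0.077 zax [-0.003 -0.003 -1.   ] gap 0.39 F [-0.2  0.4 -1.2]
delta [ 31.8   3.9 -65. ] dyaw -0.009
level [ 0.0029 -0.0032  0.    ] q [ 0.18  0.7  -0.37  1.56  0.29  0.94 -0.36]
```

Call:
arm_command([
  [15,2,0,0.003,-0.003,-0.009,0],
  [13,2,0,0,0,0,0],
  [0,0,-6,0,0,0,0],
  [0,0,-6,0,0,0,0],
  [0,0,0,0,0,0,0],
])

```text
time_s: 35.62
tcp_pos: [653.7, 3.0, 136.2]
eef_rot: [-0.003, 0.737, 0.676, -0.004]
ft_force: [0.0, 0.7, -2.5]
finger_gap: 0.39
```

Run:
```python
from h import *
st([664.7,4.4,83.9],-.086)
im,d=arm.snapshot('scene');u,v=pix('scene',[[665,4,90]])[0].astype(int)
cv2.imwrite('pics/s13.png',cv2.resize(np.clip(im[v-60:v+60,u-75:u+75]*1.6,0,255).astype(np.uint8),None,fx=5,fy=5,interpolation=cv2.INTER_CUBIC))
```

```text
t 35.62 tcp [653.7   3.  136.2] jaw -0.086 zax [-0.011 -0.002 -1.   ] gap 0.39 F [ 0.   0.7 -2.5]
delta [ 11.    1.4 -52.3] dyaw 0.0
level [ 0.0018 -0.0106  0.    ] q [ 0.16  0.74 -0.36  1.5   0.29  0.96 -0.37]
```

View pics/s13.png

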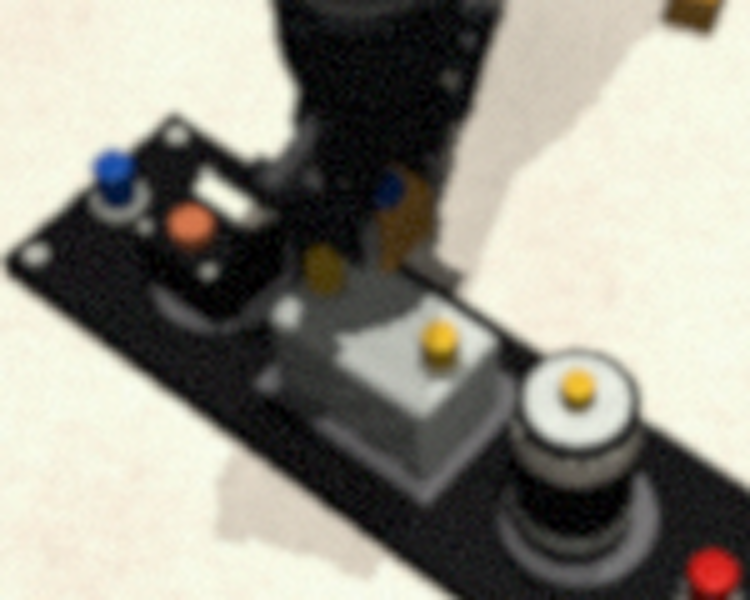

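The valve hangs above the exchanger (crop 400,220) between the caps at (323,268) and (438,342).

Call:
arm_command([
  [10,1,0,0.002,-0.01,0,0],
  [1,0,-5,0,0,0,0],
  [0,0,-10,0,0,0,0],
  [0,0,-10,0,0,0,0],
  [0,0,0,0,0,0,0],
])

```text
time_s: 36.3
tcp_pos: [665.2, 3.9, 109.4]
eef_rot: [-0.0, 0.737, 0.676, -0.0]
ft_force: [-0.2, -0.4, -1.2]
finger_gap: 0.391
```

Run:
```python
from h import *
st([664.7,4.4,83.9],-.086)
```

```text
t 36.3 tcp [665.2   3.9 109.4] jaw -0.086 zax [-0.  0. -1.] gap 0.391 F [-0.2 -0.4 -1.2]
delta [ -0.5   0.5 -25.5] dyaw 0.0
level [-0.0002 -0.0003 -0.    ] q [ 0.15  0.78 -0.35  1.5   0.31  0.91 -0.38]
```

Call:
arm_command([
  [0,0,-7,0,0,0,0],
  [-0.5,0.5,-9,0,0,0,0],
  [0,0,-6,0,0,0,0],
  [0,0,0,0,0,0,0],
])

```text
time_s: 36.8
tcp_pos: [664.5, 4.5, 85.7]
eef_rot: [-0.0, 0.737, 0.676, -0.0]
ft_force: [0.4, 0.8, -1.1]
finger_gap: 0.391
```

Run:
```python
from h import *
st([664.7,4.4,83.9],-.086)
```

```text
t 36.8 tcp [664.5   4.5  85.7] jaw -0.086 zax [-0.001  0.    -1.   ] gap 0.391 F [ 0.4  0.8 -1.1]
delta [ 0.2 -0.1 -1.8] dyaw 0.0
level [-0.0003 -0.0005 -0.    ] q [ 0.15  0.81 -0.34  1.52  0.32  0.87 -0.39]
```

Lower to contact, release, rise and step back.

Call:
arm_command([
  [0,0,-1.5,0,0,0,0],
  [0,0,-1,0,0,0,0],
  [0,0,0,0,0,0,0.6],
  [0,0,0,0,0,0,0.6],
  [0,0,0,0,0,0,0.8],
  [0,0,0,0,0,0,1],
  [0,0,0,0,0,0,1],
  [0,0,12,0,0,0,1],
  [0,0,25,0,0,0,1],
  [0,0,35,0,0,0,1],
  [0,0,35,0,0,0,1],
  [0,0,10,0,0,0,1],
  [-25,-15,0,0,0,0,1],
  [-40,-35,0,0,0,0,1],
  [-40,-40,0,0,0,0,1],
  [-40,-40,0,0,0,0,1],
  [-25,-30,0,0,0,0,1],
  [0,0,0,0,0,0,1],
  [0,0,0,0,0,0,1],
])

```text
time_s: 39.17
tcp_pos: [487.5, -157.3, 205.2]
eef_rot: [-0.001, 0.737, 0.676, 0.001]
ft_force: [-0.1, 0.0, -0.5]
finger_gap: 0.999
```

Run:
```python
from h import *
st()
for n in('top','scene'):
    im,d=arm.snapshot(n);u,v=pix(n,[[664,0,80]])[0].astype(int)
    cv2.imwrite(f'pics/{n}14.png',cv2.resize(np.clip(im[v-60:v+60,u-75:u+75]*1.6,0,255).astype(np.uint8),None,fx=5,fy=5,interpolation=cv2.INTER_CUBIC))
    cv2.imwrite(f'pics/{n}14f.png',im)
    print(n,'valve',blob(n,im,(665,4),117,'blue',9))
    a=[blob(n,im,(664+y*.086,4.2+y),94,'yellow',8)[0] for y in(-35,35)];print('caps mid',(a[0]+a[1])/2,(a[1]-a[0]))
    W=cloud(n,d)
    for c,h,r in [((654,-110),62,45),((665,4),78,65),((674,119),118,45),((665,4),110,28)]:
        s=(np.hypot(W[...,0]-c[0],W[...,1]-c[1])<r)&(abs(W[...,2]-h)<5)
        print(s.sum(),cv2.minAreaRect(W[s][:,:2].astype(np.float32)))
```

```text
t 39.17 tcp [ 487.5 -157.3  205.2] jaw -0.085 zax [-0.     0.003 -1.   ] gap 0.999 F [-0.1  0.  -0.5]
level [-0.0033 -0.0002 -0.    ] q [ 0.56  0.46 -0.41  1.84  0.23  0.89 -0.05]
top valve (array([665.4,   3.5]), 19, (np.float64(248.8), np.float64(144.2)))
caps mid [665.35   5.9 ] [ 4.3 52.6]
212 ((653.9664306640625, -110.4596176147461), (53.42074203491211, 53.89302444458008), 84.82506561279297)
318 ((664.2306518554688, 5.529754638671875), (95.56256103515625, 58.5390625), 85.61058807373047)
212 ((673.196533203125, 117.1451416015625), (54.75468444824219, 53.28166580200195), 1.0658096075057983)
80 ((664.5632934570312, 4.520134925842285), (33.443565368652344, 28.410762786865234), 0.4105089008808136)
scene valve (array([667.8,   6.2]), 31, (np.float64(223.3), np.float64(211.7)))
caps mid [666.2   4.4] [ 6.6 71.4]
319 ((656.8709716796875, -111.7376708984375), (53.68585968017578, 52.621822357177734), 85.12916564941406)
467 ((667.7091064453125, 4.986125946044922), (94.89957427978516, 58.888492584228516), 85.5472412109375)
396 ((675.2274169921875, 116.30914306640625), (54.49190902709961, 53.78597640991211), 65.87914276123047)
122 ((666.9765625, 3.7927684783935547), (30.583539962768555, 35.349456787109375), 83.63652801513672)
```

View pics/scene14.png

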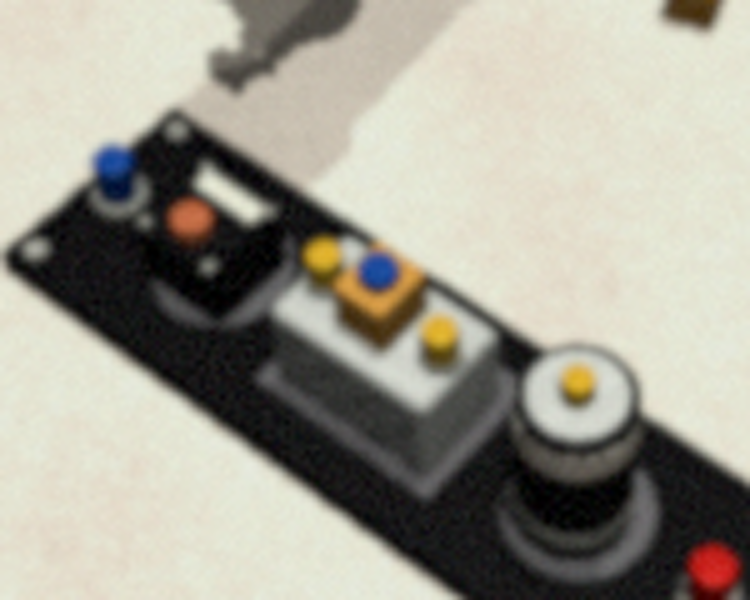

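View pics/top14f.png

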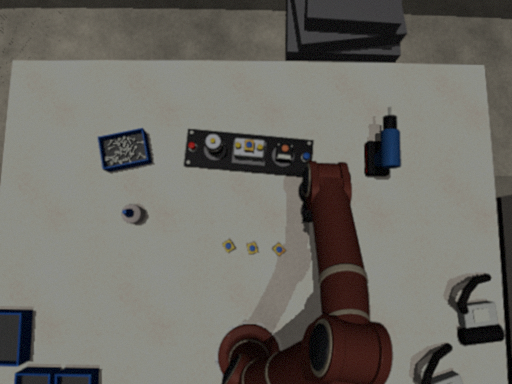

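The valve sits between the caps (crop 378,300). The other parts stand on their pads, and the bin, driver and bottle are where they were. Handing in.

```bash
python3 -c "
from h import *
st();print(arm.hand_in())"
```

```text
t 39.27 tcp [ 487.8 -157.1  205.2] jaw -0.084 zax [-0.     0.003 -1.   ] gap 1.0 F [-0.5 -0.2  0.2]
level [-0.0031 -0.0004 -0.    ] q [ 0.56  0.46 -0.41  1.84  0.23  0.89 -0.05]
the job is handed in; nothing more can be done
None
```

I placed all four parts on the board and handed the job in at 39 s. The exchanger is on the middle pad, the receiver on the red-side pad and the pump on the blue-side pad. The valve block, the farthest of the four look-alikes from the base, is on the exchanger between its caps.

- **Position:** in the last pictures from both cameras, the exchanger, receiver and pump were within about 4 mm of their pad centres. The valve was within about 2 mm of the exchanger's centre, and the exchanger's long side was within about 0.02 rad of the board.
- **Uprightness and contact:** all parts stood upright, and the gripper was open and clear of everything.
- **Bystanders:** the bin, driver and bottle look unmoved in the last top picture. I checked these by eye only.
- **Disagreements:** the two cameras differ by 2–4 mm. In the last top picture the cap midpoint was unreliable, because the colour mask picked up some of the brass valve. I relied on the exchanger's outline there instead.

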